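Unfold the crank, open the finisher hatch and charge it with rollers

TASK

Swing the folded crank handle of the bench finisher's handwheel out until it latches, then crank the wheel clockwise until the hatch over the charging mouth is fully open. Tip all three steel rollers from the scoop into the mouth, with the scoop's lip lowered close over the mouth before they roll out. Finally stand the empty scoop upright on the bench and let go, leaving the handle latched out, the hatch open and the bin, bottle and tin where they are.

Things in the scene. Friction and masses are not known exactly. Their poses are not given: they have to be found in the camera images.
- mouth (a point): Charging mouth of the fixed grey bench finisher: a 110 x 110 mm opening in its 135 mm high deck, tub 85 mm deep, closed by a hatch 11 mm below the rim. Point: centre of the opening, level with the rim. Axes: x to the machine's back (the robot is on the -x side), y to its left, z up. In this frame the body spans x -85..175, y -260..70 mm; the sloped console with the handwheel is on the -y side
- wheel_hub (a point): Steel handwheel, 138 mm across over its rim. Point: on its axis, on its front face. z is the axis, pointing out of the face (up and towards the robot, 30 degrees from vertical). The frame turns with the wheel. Keep clear of the lamp on the console: its head, 72 mm across and 296 to 340 mm above the bench, hangs at x +145, y -290 mm in the mouth's frame, its thin stem close by
- wheel (a joint): Handwheel angle in rad, 0 to 5.2 (end stop, hatch fully open); grows clockwise as seen looking at its face (negative rotation about the hub's z). Stays where it is left; about 2.5 N at the handle turns it. Starts at 0 to 0.9; while the crank is folded its tail meets a steel post beside the rim at about 1.0 rad, so the wheel cannot be cranked
- crank_hinge (a point): Hinge of the crank handle, carried by the wheel 55 mm from its axis and 30 mm above its face. Folded, the handle lies from here across the hub
- crank_grip (a point): Point on the centre line of the black round crank handle (18 mm diameter, a freely spinning sleeve from 20 to 80 mm from the hinge), 60 mm from the hinge. Its own x axis runs along the handle away from the hinge. Folded, the centre line lies 30 mm above the wheel's face (21 mm clear under the grip, 15 mm over the hub)
- crank (a joint): Crank handle angle in rad: 0 folded flat across the wheel, 1.571 swung out parallel to the wheel's axis, where a spring latch holds it. A sprung plunger resists (3 to 4 N at the grip) from 0.8 until about 1.2 rad and then pulls it on to the stop. It starts at 0 to 0.2
- hatch (a joint): Sliding hatch over the mouth, m: 0 closed, 0.110 fully open (slid back to the machine's +x). Driven only by the wheel: opening = 0.110 x wheel/5.2, so it starts 0 to 19 mm open
- scoop_grip (a point): Steel scoop, an open tray 147 mm long (x), 76 mm wide, walls 40 mm high, 0.2 to 0.4 kg. Point: centre of its flat upright grip plate (10 mm thick in x, 76 mm wide in y, 28 mm high, held above the tray by two side straps), 71 mm above the bench when standing. x points to the pouring lip, z up. The rear wall is 63 mm behind this point
- scoop_lip (a point): Middle of the scoop's pouring edge, 85 mm in front (scoop x) of the grip point and 43 mm below it; same axes. The floor falls 5 degrees to the rear and ends in front in a lip ramp, 30 mm long, rising 25 degrees; the rollers stay in until the lip is tipped down by some 27 degrees; 42 degrees empties it
- roller0_center (a point): Centre of a steel roller, 20 mm diameter, 60 mm long (its y axis), about 0.12 kg, lying across the scoop at its rear wall
- roller1_center (a point): Centre of the second roller, same
- roller2_center (a point): Centre of the third roller, same
- sleeve_bin_center (a point): Bystander: open blue-painted bin 95 x 115 x 45 mm full of upright metal sleeves that stand up to 56 mm; point 28 mm up in its middle
- oil_bottle_center (a point): Bystander: white oil bottle, 56 mm diameter, 170 mm tall; point half-way up
- grease_tin_center (a point): Bystander: metal tin, 68 mm diameter, 100 mm tall; point half-way up
Mind the look-alikes: they are no part of the job. What is shaped like the part that bears scoop_grip but purple or turquoise is not meant.

How it is judged:
On the way, in this order (a step that is already met when the one before it is completed fails the run):
1. the crank handle is swung out and latched (value of joint crank above 1.47 rad), for 0.2 s.
2. the hatch is cranked fully open with the handle latched (value of joint crank above 1.47 rad and value of joint hatch above 0.098 m), for 0.2 s.
3. all three rollers lie in the mouth (x of roller0_center in the frame of mouth between -0.058 and 0.058 m and y of roller0_center in the frame of mouth between -0.058 and 0.058 m and z of each of roller0_center, roller1_center, roller2_center in the frame of mouth below -0.018 m and x of roller1_center in the frame of mouth between -0.058 and 0.058 m and y of roller1_center in the frame of mouth between -0.058 and 0.058 m and x of roller2_center in the frame of mouth between -0.058 and 0.058 m and y of roller2_center in the frame of mouth between -0.058 and 0.058 m), for 0.2 s.
At the end, for the whole second after the job is handed in: Crank handle latched out (over 1.47 rad), hatch open by more than 98 mm, the centres of all three rollers inside the mouth's square and at least 18 mm below its rim, at rest; the scoop stands upright (within 0.1 rad) on the bench itself, at rest and let go (all of step 2 and all of step 3 and linear speed of each of roller0, roller1, roller2 below 0.05 m/s and angle between scoop_grip's own z axis and vertical below 0.1 rad and height (world z) of scoop_grip between 0.06 and 0.08 m and linear speed of scoop below 0.02 m/s); the robot touches nothing.
It fails at once if a roller falls free of the scoop while its centre is more than 75 mm above the mouth's rim ((z of roller0_center in the frame of mouth above 0.075 m and distance between roller0_center and scoop_grip above 0.125 m) or (z of roller1_center in the frame of mouth above 0.075 m and distance between roller1_center and scoop_grip above 0.125 m) or (z of roller2_center in the frame of mouth above 0.075 m and distance between roller2_center and scoop_grip above 0.125 m)).
It fails at once if the bin, bottle or tin is moved by more than 30 mm (distance of any of sleeve_bin_center, oil_bottle_center, grease_tin_center from where it was at the start of the episode above 0.03 m).
It also fails if it takes over 72 s, if anything falls off the work surface, if the arm or the gripper's body presses on something with over 40 N, if the wrist force passes 120 N, or if a joint passes its speed limit or range.

ROBOT

A 7-joint arm with a two-finger parallel gripper is mounted at the origin on the work surface. World frame = base frame: x ahead of the robot, y to its left, z up, the work surface at z = 0. Lengths are in m, angles in rad, forces in N, time in s.
With the tool pointing down it reaches from about 0.425 to 0.875 m from the base axis. Payload 8.4 kg.
Tool frame: the origin (TCP) lies at the very end of the fingers, on their centre line; the grasp point (between the pads) lies 19 mm behind it; y points along the fingers, x is the direction in which the jaws open and shut, and the axes are right-handed (so a half turn about y gives the same grasp; the last joint's range is limited). The gripper opens to 85 mm and grips with 20 to 120 N. Pads are 22 mm wide; open, the fingers measure 114 mm over their backs; the gripper's body (76 mm by 85 mm) begins 54 mm behind the grasp point. The pads swing forward as they close: fully open they stand 13 mm farther back than shut.
Start: joints at [1.133, 0.333, 0.04, 1.465, -0.013, 1.343, -0.059], TCP at [0.216, -0.613, 0.231] pointing down, gripper open.
Joint ranges: [-2.58, 2.58], [-0.38, 2.09], [-1.3, 1.39], [0.25, 2.4], [-1.5, 4.64], [0.08, 2.09], [-2.65, 2.65]. Speed limits (rad/s): [2.22, 2.22, 2.79, 2.79, 3.14, 3.14, 3.14].

INTERFACE

Orientations are given as [roll, pitch, yaw] about the fixed x, y, z axes, in that order (R = Rz(yaw) Ry(pitch) Rx(roll)).
In Python, from cell import r gives the robot as it stands. The module is installed in compiled form; this text tells all that it offers.
- The arm moves only by the tool send_rows, never from a script. Its argument "rows" is a list that holds one entry, the list of rows, each a list of 4 numbers: the shift along the tool's x, y, z in mm, then the turn about the tool's y in degrees. A call has 1 to 10 rows; each row is the pose to reach, as a shift and turn from the pose commanded when the call began, along the tool's axes at that moment; what a row does not reach only later rows make up. A row lasts 1/8 s, in which the tool goes at most 62.5 mm and 10.7 degrees, less where a joint would pass 70% of its speed; a pose out of reach is approached as far as the arm can. A call with a gripper value outside its range is refused whole. "jaw" is the opening in per cent of the stroke, from 0 (shut) to 100 (fully open), set as the call begins (left out, the last holds). The fingers move at their own pace and stop on an object; "force" is the grip in N (left out, the last holds). Time passes only in rows, so rows that repeat a pose let the fingers close. It gives the time, the measured TCP pose, the force and the opening at its end, in the units of the state.
- r.state(): the state, without advancing time (a new reading comes with each control period).
- r.grab_frame(name): name is "scene" or "top" or "wrist"; returns a dict with "frame" (384x512x3 uint8, blue, green, red), "intrinsics" (3x3 intrinsics, pixels), "R" (3x3) and "t" (3): a world point X has camera coordinates R X + t; the wrist camera has in their place "T_tool_cam" (4x4, takes a point from camera to tool coordinates, whose origin is the TCP and whose axes are the tool frame's). Camera axes: x right, y down, z forward; pixel columns grow to the right and rows downward; lengths in m; the calibration is good to about 2 mm. A picture is of the moment at which its call begins: read the wrist's pose just before it. There is no depth.
- r.hand_in(): hands the job in, once; it reports no verdict.
The state is a dict: "t": time; "q": joint angles; "joint_velocities": joint speeds; "effort": joint torques, N m; "tcp_pos": TCP position; "ee_rot": TCP orientation; "contact_force": force on the tool from outside, world axes, zero at the start; "moment": the same for the moment, N m; "grip_width": opening from 0.0 (shut) to 1.0 (fully open).
Only numpy, scipy, OpenCV 4.12 (cv2) and the standard library are available. Lean on these libraries where they do the work, as an engineer would, in place of code of your own. Each camera call takes 0.05 s, during which the arm holds its last target.

## Working session

There is one attempt and no reset: what is moved stays moved. The work goes in short steps, Python scripts to look and compute and a tool call to move; the robot and the scene stay as the last step left them, time stands still between calls to the robot, and variables do not carry over. Pictures are saved under pics/ and viewed, and the job is handed in when it is done.

Besides the shell and the picture viewer there is one more tool, called after ">>>" as a command line: name --argument value ..., lists and objects as JSON in quotes. send_rows: Moves the arm, as the interface text tells. Its arguments: {"type":"object","properties":{"rows":{"type":"array"},"jaw":{"type":"number"},"force":{"type":"number"}},"required":["rows"]}

```bash
mkdir -p pics; cat > h.py <<'E'
import numpy as np,cv2
from scipy.spatial.transform import Rotation as Ro
from cell import r
def grab(n,f):
    d=r.grab_frame(n); cv2.imwrite('pics/'+f,d['frame']); return d
E
python3 - <<'E'
from h import *
import pickle
s=r.state(); print({k:np.round(v,3) for k,v in s.items()})
D={}
for n in ['scene','top','wrist']:
    d=grab(n,n+'0.png'); D[n]=d
    print(n,{k:np.round(v,4).tolist() for k,v in d.items() if k!='frame'})
pickle.dump((s,D),open('d0.pkl','wb'))
E
```

```text
{'t': np.float64(0.0), 'q': array([ 1.133,  0.334,  0.04 ,  1.466, -0.013,  1.343, -0.058]), 'joint_velocities': array([ 0.001, -0.002,  0.   , -0.002, -0.001, -0.   , -0.002]), 'effort': array([ 0.0000e+00, -6.5856e+01,  1.3650e+00, -4.0557e+01,  1.7000e-02,
        1.3000e-02,  0.0000e+00]), 'tcp_pos': array([ 0.216, -0.613,  0.23 ]), 'ee_rot': array([-1.571,  0.002, -1.232]), 'contact_force': array([-0.099, -0.98 ,  0.548]), 'moment': array([-0.005, -0.022,  0.067]), 'grip_width': np.float64(1.0)}
scene {'intrinsics': [[423.9838, 0.0, 253.9257], [0.0, 423.9838, 187.3111], [0.0, 0.0, 1.0]], 'R': [[-0.7067, 0.7073, -0.0132], [0.5972, 0.5865, -0.5471], [-0.3792, -0.3945, -0.837]], 't': [0.3359, -0.1562, 1.5468]}
top {'intrinsics': [[455.2865, 0.0, 252.1608], [0.0, 455.2865, 197.6086], [0.0, 0.0, 1.0]], 'R': [[-0.0153, -0.9999, 0.0006], [-0.9864, 0.015, -0.1637], [0.1637, -0.0031, -0.9865]], 't': [-0.0326, 0.466, 1.7867]}
wrist {'intrinsics': [[335.6359, 0.0, 253.6921], [0.0, 335.6359, 188.2623], [0.0, 0.0, 1.0]], 'T_tool_cam': [[1.0, 0.0009, 0.0011, -0.0005], [-0.0008, -0.3056, 0.9522, -0.1423], [0.0012, -0.9522, -0.3056, 0.0796], [0.0, 0.0, 0.0, 1.0]]}
```

View pics/scene0.png

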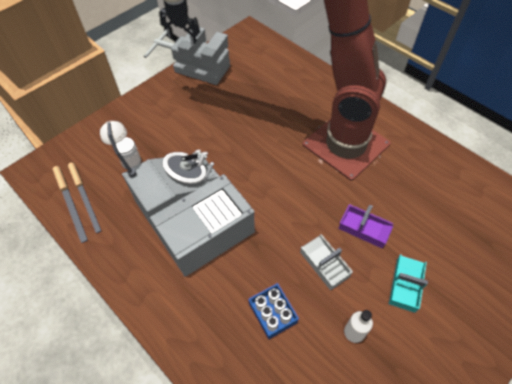

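View pics/top0.png

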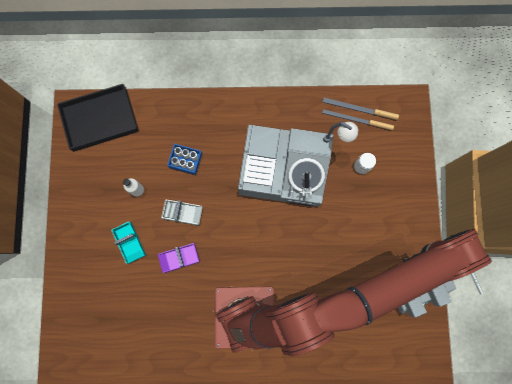

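View pics/wrist0.png

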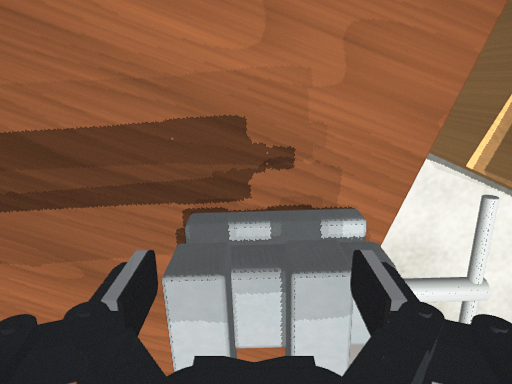

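The scene shows the finisher (scene ~190,210), the grey scoop (327,260), purple and turquoise look-alikes (366,225 and 409,282), the bin (273,310), the bottle (358,325) and the tin next to the lamp (128,150). In the top view the wheel is at (306,175), with a grey vice under the gripper. Next I enlarge the parts that matter.

```bash
python3 - <<'E'
from h import *
a=cv2.imread('pics/top0.png'); 
cv2.imwrite('pics/c1.png',cv2.resize(a[115:215,230:380],None,fx=5.3,fy=5.3,interpolation=cv2.INTER_CUBIC))
cv2.imwrite('pics/c2.png',cv2.resize(a[185:275,100:220],None,fx=6,fy=6,interpolation=cv2.INTER_CUBIC))
b=cv2.imread('pics/scene0.png')
cv2.imwrite('pics/c3.png',cv2.resize(b[115:275,95:265],None,fx=3.75,fy=3.75,interpolation=cv2.INTER_CUBIC))
cv2.imwrite('pics/c4.png',cv2.resize(b[215:305,280:400],None,fx=6,fy=6,interpolation=cv2.INTER_CUBIC))
E
```

```text
(no output)
```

View pics/c1.png

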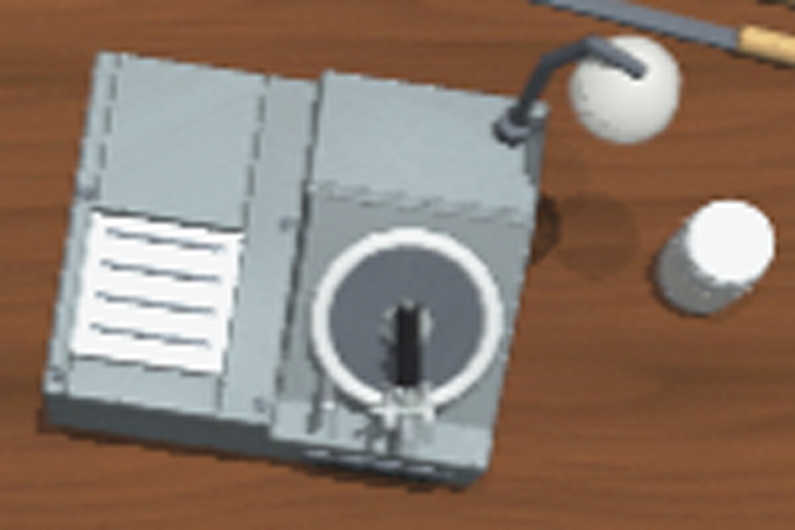

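View pics/c2.png

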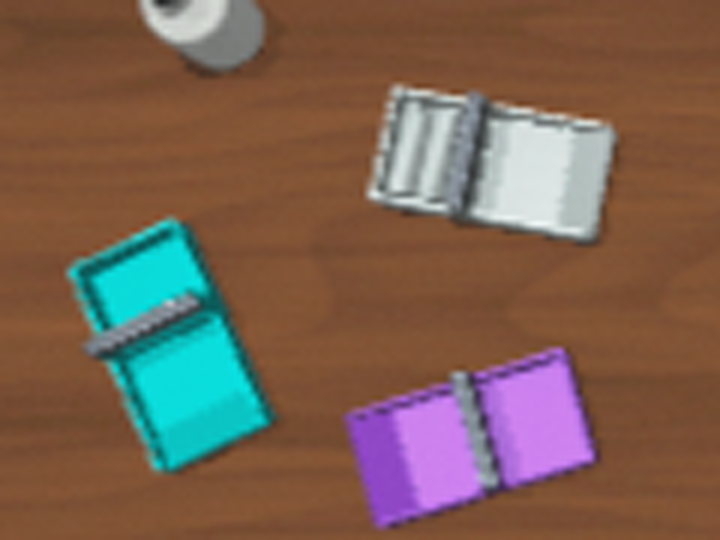

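View pics/c3.png

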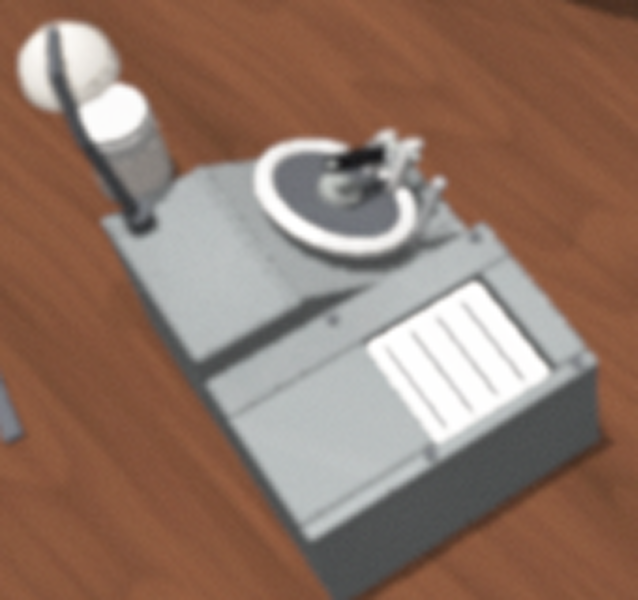

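View pics/c4.png

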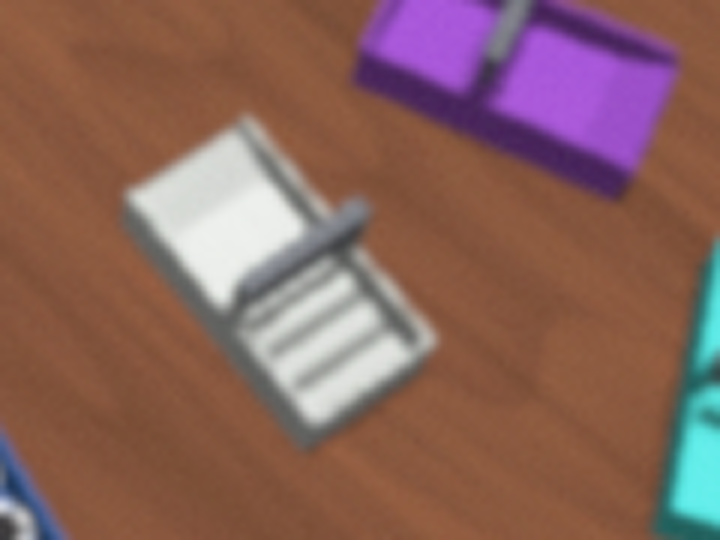

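Candidates: grey steel scoop, top (182,212); purple, top (178,258); turquoise, top (128,242). The description says steel holding three rollers, which fits only the grey one; crop c4 shows its rollers near the rear wall. Its lip points right in the top view. Next I measure.

```bash
cat >> h.py <<'E'
def ray(d,u,v):
    K=np.array(d['intrinsics']);R=np.array(d['R']);t=np.array(d['t'])
    w=R.T@np.linalg.inv(K)@np.array([u,v,1.]); return -R.T@t, w/np.linalg.norm(w)
def onz(d,u,v,z):
    c,w=ray(d,u,v); return c+w*(z-c[2])/w[2]
def tri(d1,p1,d2,p2):
    c1,w1=ray(d1,*p1);c2,w2=ray(d2,*p2)
    s=np.linalg.lstsq(np.c_[w1,-w2],c2-c1,rcond=None)[0]
    a=c1+s[0]*w1;b=c2+s[1]*w2
    return (a+b)/2,np.linalg.norm(a-b)
def proj(d,X):
    x=np.array(d['R'])@X+np.array(d['t']); x=np.array(d['intrinsics'])@x; return x[:2]/x[2]
def wristd(d,s):
    T=np.array(d['T_tool_cam']); Rt=Ro.from_euler('xyz',s['ee_rot']).as_matrix()
    Rc=Rt@T[:3,:3]; c=Rt@T[:3,3]+s['tcp_pos']
    d=dict(d); d['R']=Rc.T; d['t']=-Rc.T@c; return d
E
python3 - <<'E'
from h import *
import pickle
s,D=pickle.load(open('d0.pkl','rb'))
np.set_printoptions(precision=4,suppress=True)
T=D['top'];S=D['scene']
c1=lambda u,v:(230+u/5.3-.4,115+v/5.3-.4)
c3=lambda u,v:(95+u/3.75-.4,115+v/3.75-.4)
print('deck top: nl,fl', onz(T,*c1(46,398),.135),onz(T,*c1(100,52),.135))
print('deck scene fl,nl,', onz(S,*c3(312,540),.135),onz(S,*c3(600,357),.135))
# hatch white by mask
for d,roi in((T,(235,148,45,45)),(S,(185,185,65,55))):
    f=d['frame'];x,y,w,h=roi
    m=(f[y:y+h,x:x+w].min(2)>200).astype(np.uint8)
    m=cv2.morphologyEx(m,cv2.MORPH_CLOSE,np.ones((5,5)))
    c=max(cv2.findContours(m,0,2)[0],key=cv2.contourArea)+[x,y]
    rr=cv2.boxPoints(cv2.minAreaRect(c)); ap=cv2.approxPolyDP(c,4,True)[:,0]
    print(rr.round(1).tolist(),ap.tolist())
    P=np.array([onz(d,*p,.124) for p in ap]);print(P)
# wheel rim
for d,roi in((T,(283,155,48,40)),(S,(160,150,48,36))):
    f=d['frame'];x,y,w,h=roi
    m=(f[y:y+h,x:x+w].min(2)>200).astype(np.uint8)
    cs=cv2.findContours(m,0,1)[0]; c=max(cs,key=cv2.contourArea)+[x,y]
    print(cv2.fitEllipse(c),len(c))
E
```

```text
deck top: nl,fl [0.4807 0.0129 0.135 ] [ 0.7388 -0.0294  0.135 ]
deck scene fl,nl, [ 0.7404 -0.028   0.135 ] [0.483 0.013 0.135]
[[242.6999969482422, 180.8000030517578], [246.8000030517578, 154.60000610351562], [275.3999938964844, 159.0], [271.3999938964844, 185.1999969482422]] [[248, 155], [243, 180], [271, 184], [275, 159]]
[[ 0.619  -0.0259  0.124 ]
 [ 0.5203 -0.0053  0.124 ]
 [ 0.503  -0.1126  0.124 ]
 [ 0.6014 -0.1302  0.124 ]]
[[191.8000030517578, 207.1999969482422], [222.6999969482422, 186.5], [241.5, 214.6999969482422], [210.5, 235.3000030517578]] [[221, 190], [193, 207], [212, 233], [240, 215]]
[[ 0.5012 -0.1143  0.124 ]
 [ 0.6008 -0.1295  0.124 ]
 [ 0.6189 -0.0244  0.124 ]
 [ 0.5213 -0.0097  0.124 ]]
((306.2464904785156, 174.7422637939453), (31.646738052368164, 33.39314270019531), 79.8483657836914) 166
((183.876220703125, 166.7200927734375), (24.77321434020996, 41.12324905395508), 109.68336486816406) 151
```

```bash
python3 - <<'E'
from h import *
import pickle
s,D=pickle.load(open('d0.pkl','rb'))
np.set_printoptions(precision=4,suppress=True)
T=D['top'];S=D['scene']
X,e=tri(T,(306.25,174.74),S,(183.9,166.7));print('hub',X,e)
c1=lambda u,v:(230+u/5.3-.4,115+v/5.3-.4)
c3=lambda u,v:(95+u/3.75-.4,115+v/3.75-.4)
th=np.deg2rad(-9.2);xm=np.array([np.cos(th),np.sin(th),0]);ym=np.array([-np.sin(th),np.cos(th),0]);M=np.array([.5547,-.0697,.135])
print('hub in mouth',[(X-M)@xm,(X-M)@ym,X[2]-.135])
for n,a,b in (('sleeve tip',c1(409,305),c3(335,160)),('sleeve hinge end',c1(405,386),c3(384,152)),('lamp',c1(626,90),c3(70,65)),):
    P,e=tri(T,a,S,b);print(n,P,e,[(P-M)@xm,(P-M)@ym])
# scoop: c2,c4 corners
c2=lambda u,v:(100+u/6-.4,185+v/6-.4)
c4=lambda u,v:(280+u/6-.4,215+v/6-.4)
for n,a,b in (('plate A',c2(475,97),c4(245,290)),('plate B',c2(457,208),c4(360,207)),('rear L',c2(398,90),c4(308,437)),('rear R',c2(373,197),c4(433,340)),('lipL',c2(612,128),c4(127,195)),('lipR',c2(596,238),c4(245,120))):
    P,e=tri(T,a,S,b);print(n,P,e)
E
```

```text
hub [ 0.5326 -0.2466  0.1484] 0.0015467976692159606
hub in mouth [np.float64(0.006448798320418357), np.float64(-0.17813755222051958), np.float64(0.013421362681486082)]
sleeve tip [ 0.5297 -0.2409  0.1999] 0.0025216182359141834 [np.float64(0.0027249524616378765), np.float64(-0.1729699327012894)]
sleeve hinge end [ 0.4807 -0.242   0.1632] 0.0010786456980462946 [np.float64(-0.045534458286320155), np.float64(-0.18191274465831572)]
lamp [ 0.6509 -0.3774  0.3052] 0.0015815551078446355 [np.float64(0.14416972053300964), np.float64(-0.288309677995367)]
plate A [0.4513 0.2476 0.0766] 0.0013439308947091977
plate B [0.3785 0.2589 0.0753] 0.000736292421050152
rear L [0.4657 0.3081 0.0218] 0.001771517045219943
rear R [0.3911 0.3214 0.037 ] 5.649767628181688e-05
lipL [0.4358 0.1632 0.0326] 0.0007028719366519092
lipR [0.3613 0.1758 0.0298] 0.003754979435739827
```

```bash
cat >> h.py <<'E'
np.set_printoptions(precision=4,suppress=True)
TH=np.deg2rad(-9.2);XM=np.array([np.cos(TH),np.sin(TH),0]);YM=np.array([-np.sin(TH),np.cos(TH),0]);M=np.array([.5547,-.0697,.135])
def row(p,yaw=None,s=None):
    "target TCP, yaw(deg) of tool x -> row"
    s=s or r.state(); R=Ro.from_euler('xyz',s['ee_rot']).as_matrix()
    y0=np.rad2deg(np.arctan2(R[1,0],R[0,0])); d=R.T@(np.array(p)-s['tcp_pos'])*1000
    t=0 if yaw is None else -((yaw-y0+180)%360-180)
    return np.round([*d,t],1)
E
python3 - <<'E'
from h import *
print(row([.55,-.25,.34],-99.2))
E
```

```text
[-231.2 -109.1  435.7   28.6]
```

>>> send_rows --rows '[[[0,-55,0,0],[0,-109,20,0],[-40,-109,75,5],[-75,-109,130,10],[-110,-109,190,15],[-145,-109,250,20],[-180,-109,310,25],[-210,-109,370,28.6],[-231,-109,436,28.6],[-231,-109,436,28.6]]]'

```text
t: 1.4
tcp_pos: [0.5523, -0.2472, 0.34]
ee_rot: [-1.571, 0.001, -1.728]
contact_force: [0.7, -0.6, 0.4]
grip_width: 1.003
```

```bash
python3 - <<'E'
from h import *
import pickle
s=r.state();print(s['t'],s['tcp_pos'],s['ee_rot'],s['contact_force'])
d=wristd(grab('wrist','w1.png'),s); pickle.dump(d,open('w1.pkl','wb'))
a=d['frame'];cv2.imwrite('pics/w1b.png',cv2.resize(a,(768,576),interpolation=cv2.INTER_CUBIC))
E
```

```text
1.4 [ 0.5523 -0.2472  0.34  ] [-1.571   0.001  -1.7281] [ 0.6786 -0.6381  0.4078]
```

View pics/w1b.png

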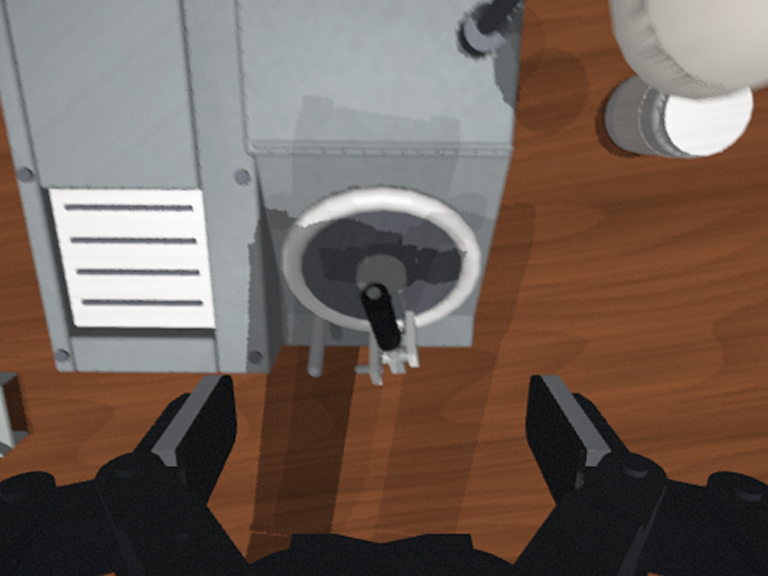

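The wrist view shows the hub at (381,270), the sleeve's free end at (375,291) and its hinge end near (388,345). The post is at (316,350), and the hatch is closed or nearly so.

```bash
python3 - <<'E'
from h import *
import pickle
s,D=pickle.load(open('d0.pkl','rb'));W=pickle.load(open('w1.pkl','rb'))
T=D['top'];S=D['scene']
def multi(l):
    A=np.zeros((3,3));b=np.zeros(3)
    for d,p in l:
        c,w=ray(d,*p);Q=np.eye(3)-np.outer(w,w);A+=Q;b+=Q@c
    X=np.linalg.solve(A,b);return X,[np.round(proj(d,X)-p,1).tolist() for d,p in l]
c1=lambda u,v:(230+u/5.3-.4,115+v/5.3-.4)
c3=lambda u,v:(95+u/3.75-.4,115+v/3.75-.4)
w=lambda u,v:(u/1.5-.2,v/1.5-.2)
f=W['frame'];m=(f[120:225,185:325].min(2)>165).astype(np.uint8)
c=max(cv2.findContours(m,0,1)[0],key=cv2.contourArea)+[185,120]
el=cv2.fitEllipse(cv2.convexHull(c));print(el)
hub,e=multi([(T,(306.25,174.74)),(S,(183.9,166.7)),(W,el[0])]);print('rim c',hub,e)
for n,a,b,c in(('tip',(409,305),(335,160),(375,291)),('hend',(405,386),(384,152),(388,343))):
    X,e=multi([(T,c1(*a)),(S,c3(*b)),(W,w(*c))]);print(n,X,e,(X-M)@XM,(X-M)@YM)
    print(tri(S,c3(*b),W,w(*c)))
n=np.array([0,0,np.cos(np.pi/6)])-XM*.5;up=XM*np.cos(np.pi/6)+np.array([0,0,.5])
# check projected handle
for h in(hub,):
  for nm,X in(('hinge@bottom',h+30*.001*n-.055*up),('grip folded',h+.03*n+.005*up),('grip out',h+.09*n-.055*up)):
    print(nm,X,[proj(d,X).round(1).tolist() for d in(T,S,W)])
E
```

```text
((255.27886962890625, 172.57675170898438), (94.81065368652344, 128.382080078125), 92.78678131103516)
rim c [ 0.5352 -0.2469  0.1451] [[0.1, -0.6], [-0.3, 1.1], [1.6, 4.8]]
tip [ 0.5317 -0.241   0.1972] [[-0.3, -0.1], [-0.8, 0.8], [1.8, 4.2]] 0.004680791926830855 -0.1727473064076305
(array([ 0.5326, -0.2398,  0.1989]), np.float64(0.007317358583294173))
hend [ 0.4819 -0.2417  0.1614] [[-0.0, -0.3], [-0.0, 0.7], [1.5, 2.3]] -0.04435835420510306 -0.18146677320799898
(array([ 0.4839, -0.2408,  0.1646]), np.float64(0.004292627528810935))
hinge@bottom [ 0.4734 -0.2369  0.1436] [[304.2, 190.2], [200.8, 158.5], [256.5, 231.5]]
grip folded [ 0.5247 -0.2452  0.1736] [[306.9, 175.2], [185.2, 160.7], [257.1, 196.0]]
grip out [ 0.4438 -0.2321  0.1955] [[304.8, 195.6], [207.0, 143.7], [256.7, 281.9]]
```

```bash
python3 - <<'E'
from h import *
import pickle
s=r.state();print(s['t'],s['tcp_pos'],s['ee_rot'],s['joint_velocities'])
d=wristd(grab('wrist','w2.png'),s); pickle.dump(d,open('w2.pkl','wb'))
W=d
f=W['frame'];m=(f[120:225,185:325].min(2)>165).astype(np.uint8)
c=max(cv2.findContours(m,0,1)[0],key=cv2.contourArea)+[185,120]
print(cv2.fitEllipse(cv2.convexHull(c)))
# deck screws/corner: near-left corner deck body
print(proj(W,M+XM*-.085+YM*.07)*1.5, proj(W,M+XM*-.055+YM*.055)*1.5,proj(W,M+XM*.055-YM*.055)*1.5)
E
```

```text
1.45 [ 0.5554 -0.2428  0.3394] [-1.5705  0.0036 -1.723 ] [ 0.0311 -0.0273  0.0166  0.0444 -0.0229 -0.0034  0.1029]
((260.42340087890625, 176.3080596923828), (94.07434844970703, 130.48536682128906), 90.81462097167969)
[ 69.3596 379.8593] [ 82.1385 344.5171] [214.7721 199.7582]
```

>>> send_rows --rows '[[[0,0,0,0],[0,0,0,0]]]'

```text
t: 1.75
tcp_pos: [0.5495, -0.2518, 0.3404]
ee_rot: [-1.571, -0.001, -1.734]
contact_force: [-0.3, -0.7, -0.0]
grip_width: 1.0
```

```bash
python3 - <<'E'
from h import *
import pickle
s0,D=pickle.load(open('d0.pkl','rb'))
s=r.state();print(s['t'],s['tcp_pos'],s['ee_rot'],s['joint_velocities'])
d=wristd(grab('wrist','w2.png'),s); pickle.dump(d,open('w2.pkl','wb'))
W=d;T=D['top'];S=D['scene']
f=W['frame'];cv2.imwrite('pics/w2b.png',cv2.resize(f,(768,576),interpolation=cv2.INTER_CUBIC))
m=(f[120:225,185:325].min(2)>165).astype(np.uint8)
c=max(cv2.findContours(m,0,1)[0],key=cv2.contourArea)+[185,120]
el=cv2.fitEllipse(cv2.convexHull(c));print(el)
print(proj(W,M+XM*-.085+YM*.07)*1.5, proj(W,M+XM*-.055+YM*.055)*1.5,proj(W,M+XM*.055-YM*.055)*1.5)
for d,p in((T,(306.25,174.74)),(S,(183.9,166.7))): print(tri(d,p,W,el[0]))
E
```

```text
1.75 [ 0.5495 -0.2518  0.3404] [-1.5711 -0.0006 -1.7335] [ 0.0065 -0.0041 -0.0019 -0.0032 -0.0034 -0.0003 -0.0009]
((250.3482208251953, 171.5724334716797), (95.37965393066406, 130.07835388183594), 92.00749969482422)
[ 56.5643 377.5215] [ 68.6321 341.8491] [198.519  194.7995]
(array([ 0.5358, -0.2466,  0.1331]), np.float64(0.002773923867268042))
(array([ 0.5374, -0.2457,  0.1505]), np.float64(0.0068377971724848255))
```

View pics/w2b.png

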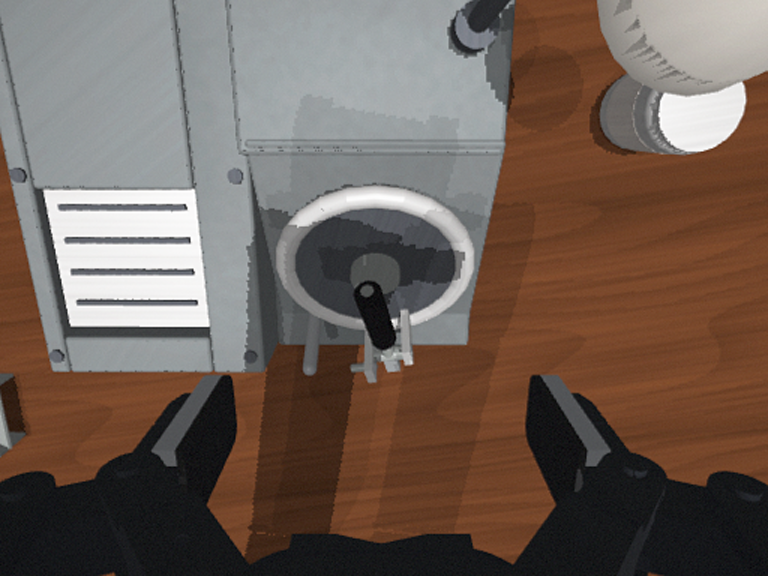

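Handle found; its free end points uphill. I go above the grip with part-closed jaws.

```bash
python3 - <<'E'
from h import *
s=r.state();print(s['tcp_pos'])
print(row([.514,-.2415,.25],-94),row([.514,-.2415,.175],-94))
n=np.array([0,0,np.cos(np.pi/6)])-XM*.5;u0=XM*np.cos(np.pi/6)+np.array([0,0,.5])
b=np.deg2rad(10);u=np.cos(b)*u0+np.sin(b)*YM
H=np.array([.468,-.244,.149])
ya=np.deg2rad(-94);R=np.c_[[np.cos(ya),np.sin(ya),0],[0,0,-1],[-np.sin(ya),np.cos(ya),0]]
p0=H+.06*(np.cos(.12)*u+np.sin(.12)*n);print(p0)
for a in np.linspace(.12,1.62,11):
    print(round(a,2),np.round(R.T@(H+.06*(np.cos(a)*u+np.sin(a)*n)-p0)*1000,1))
E
```

```text
[ 0.5495 -0.2517  0.3405]
[ -4.4  90.5 -36.7  -5.3] [ -4.4 165.5 -36.7  -5.3]
[ 0.5163 -0.2413  0.1846]
0.12 [0. 0. 0.]
0.27 [-0.2 -6.8 -5.9]
0.42 [ -0.3 -12.6 -12.7]
0.57 [ -0.3 -17.4 -20.4]
0.72 [ -0.1 -20.9 -28.6]
0.87 [  0.2 -23.2 -37.3]
1.02 [  0.7 -24.2 -46.2]
1.17 [  1.3 -23.8 -55.2]
1.32 [  2.  -22.1 -64. ]
1.47 [  2.7 -19.1 -72.5]
1.62 [  3.6 -14.9 -80.3]
```

>>> send_rows --rows '[[[-1,30,-10,-1],[-3,60,-28,-4],[-4,80,-36,-5],[-4,90,-37,-5.3],[-4,90,-37,-5.3],[-4,90,-37,-5.3]]]' --jaw 50 --force 25

```text
t: 2.55
tcp_pos: [0.5152, -0.2408, 0.2513]
ee_rot: [-1.569, -0.0, -1.639]
contact_force: [0.9, 0.3, 0.1]
grip_width: 0.501
```

```bash
python3 - <<'E'
from h import *
s=r.state();print(s['t'],s['tcp_pos'],s['ee_rot'],s['joint_velocities'].round(2))
d=grab('wrist','w3.png')
cv2.imwrite('pics/w3b.png',cv2.resize(d['frame'],(768,576),interpolation=cv2.INTER_CUBIC))
print(row([.514,-.2415,.175],-94))
E
```

```text
2.55 [ 0.5152 -0.2408  0.2513] [-1.5694 -0.0004 -1.6392] [-0.  0. -0. -0.  0. -0.  0.]
[ 0.8 76.3 -1.3  0.1]
```

View pics/w3b.png

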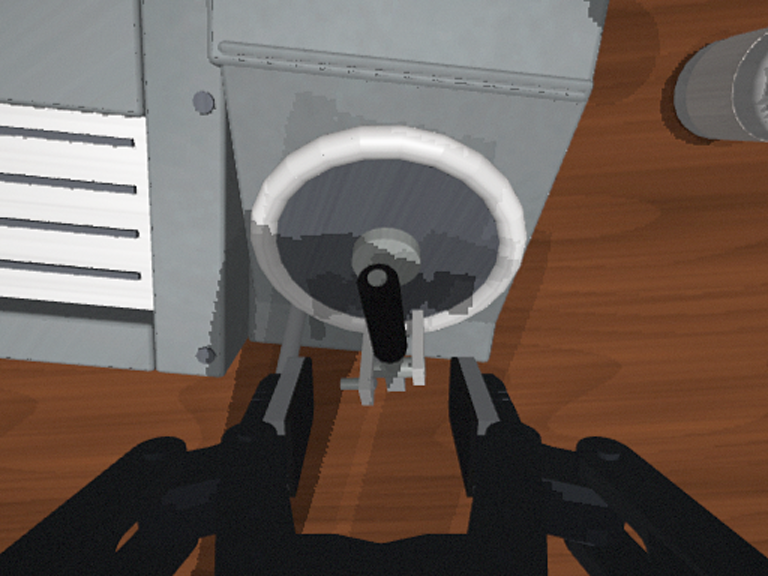

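The handle is centred between the jaws, tip at (377,275) and hinge end at (390,355). I lower and grip.

>>> send_rows --rows '[[[1,35,-1,0],[1,62,-1,0],[1,74,-1,0],[1,75,-1,0],[1,75,-1,0]]]'

```text
t: 3.22
tcp_pos: [0.5142, -0.2416, 0.1765]
ee_rot: [-1.569, -0.0, -1.639]
contact_force: [0.2, 0.1, 0.1]
grip_width: 0.493
```

>>> send_rows --rows '[[[0,0,0,0],[0,0,0,0],[0,0,0,0],[0,0,0,0],[0,0,0,0],[0,0,0,0]]]' --jaw 0

```text
t: 3.98
tcp_pos: [0.5137, -0.2416, 0.1756]
ee_rot: [-1.57, -0.0, -1.639]
contact_force: [0.7, -1.1, 3.7]
grip_width: 0.193
```

```bash
python3 - <<'E'
from h import *
s=r.state();print(s['t'],s['tcp_pos'],s['ee_rot'],s['contact_force'],s['grip_width'])
d=grab('wrist','w4.png')
cv2.imwrite('pics/w4b.png',cv2.resize(d['frame'],(768,576),interpolation=cv2.INTER_CUBIC))
E
```

```text
3.975 [ 0.5137 -0.2416  0.1756] [-1.5701 -0.0004 -1.6388] [ 0.7457 -1.1383  3.6806] 0.19346008566313802
```

View pics/w4b.png

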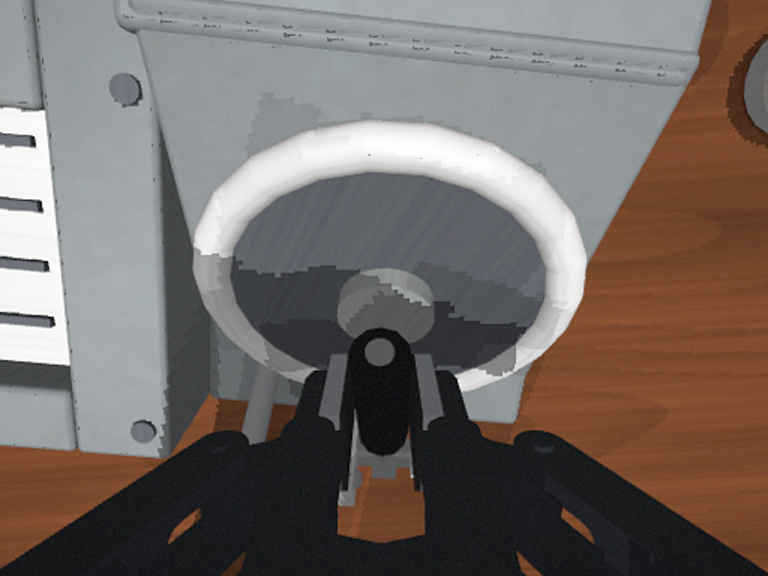

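The handle sits between the pads with its tip at (379,350). Now the swing.

>>> send_rows --rows '[[[0,-6,-5,0],[0,-12,-12,0],[0,-17,-20,0],[0,-20,-28,0],[0,-23,-37,0],[0,-24,-46,0],[1,-24,-55,0],[1,-22,-64,0],[1,-19,-72,0],[1,-17,-76,0]]]'

```text
t: 5.28
tcp_pos: [0.4368, -0.2375, 0.1921]
ee_rot: [-1.571, -0.0, -1.639]
contact_force: [0.4, -0.3, -0.1]
grip_width: -0.001
```

```bash
python3 - <<'E'
from h import *
s=r.state();print(s['t'],s['tcp_pos'],s['ee_rot'],s['contact_force'],s['grip_width'],s['joint_velocities'].round(2))
d=grab('wrist','w5.png')
cv2.imwrite('pics/w5b.png',cv2.resize(d['frame'],(768,576),interpolation=cv2.INTER_CUBIC))
d=grab('scene','s5.png');cv2.imwrite('pics/s5b.png',cv2.resize(d['frame'][80:200,130:290],None,fx=4.5,fy=4.5,interpolation=cv2.INTER_CUBIC))
E
```

```text
5.275 [ 0.4368 -0.2375  0.1921] [-1.5712 -0.0002 -1.6394] [ 0.4104 -0.2659 -0.0738] -0.0009381442595590489 [ 0.01 -0.04  0.01  0.08 -0.01 -0.04  0.03]
```

View pics/w5b.png

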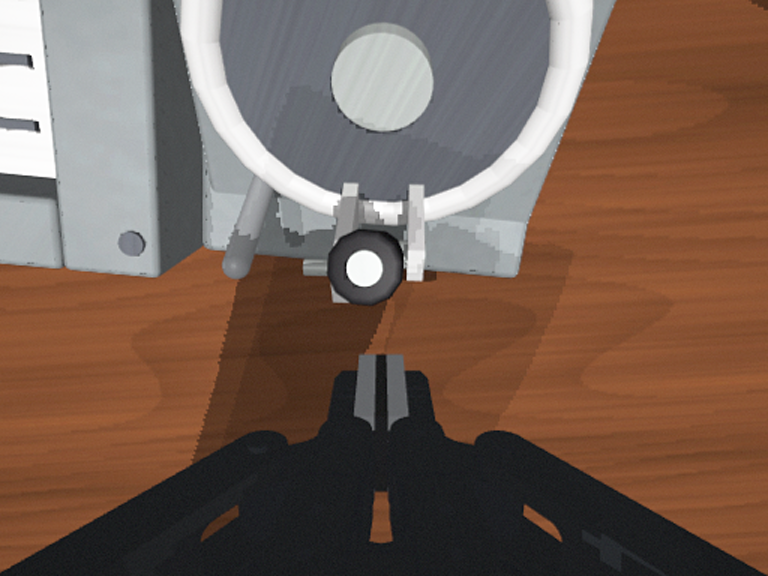

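View pics/s5b.png

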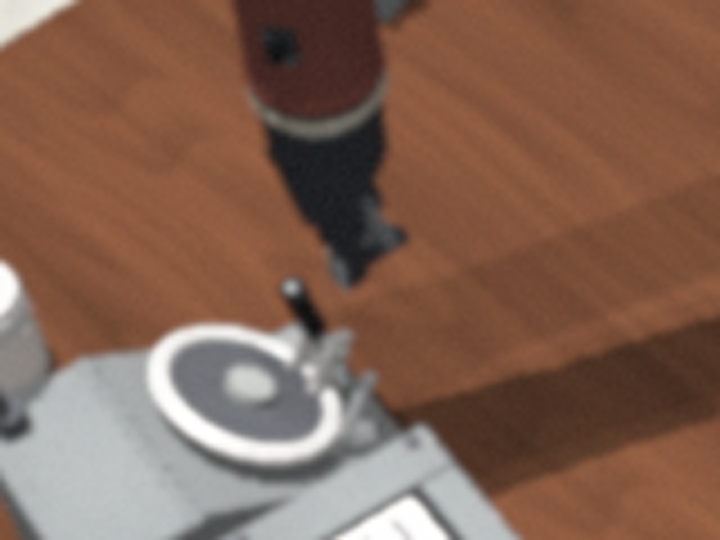

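The handle slipped out of the pads part way. It stands end-on to the wrist camera at (365,268), so roughly 0.8 rad. I triangulate its tip and regrip deeper and harder.

```bash
python3 - <<'E'
from h import *
s=r.state();print(s['t'],s['tcp_pos'],s['joint_velocities'].round(2))
d=grab('wrist','w6.png');W=wristd(d,s);S=grab('scene','s6.png');T=grab('top','t6.png')
cv2.imwrite('pics/w6b.png',cv2.resize(d['frame'][100:260,160:340],None,fx=3.5,fy=3.5,interpolation=cv2.INTER_CUBIC))
cv2.imwrite('pics/t6b.png',cv2.resize(T['frame'][150:220,270:350],None,fx=8,fy=8,interpolation=cv2.INTER_CUBIC))
m=d['frame'][150:210,215:275].min(2)>200
n,l,st,c=cv2.connectedComponentsWithStats(m.astype(np.uint8));print(st,c+[215,150])
print(tri(W,(365/1.5-.2,268/1.5-.2),S,(130+292/4.5-.4,80+288/4.5-.4)))
E
```

```text
5.375 [ 0.437  -0.2373  0.1921] [-0.01  0.01 -0.01 -0.02 -0.    0.   -0.  ]
[[   0    0   60   60 3095]
 [   8   11    2    2    3]
 [  57   12    3   25   65]
 [  17   18   23   23  437]] [[244.1292 179.6785]
 [223.3333 161.3333]
 [273.0769 175.5385]
 [243.0206 178.9497]]
(array([ 0.4858, -0.2362,  0.2293]), np.float64(0.0008355036919162383))
```

View pics/w6b.png

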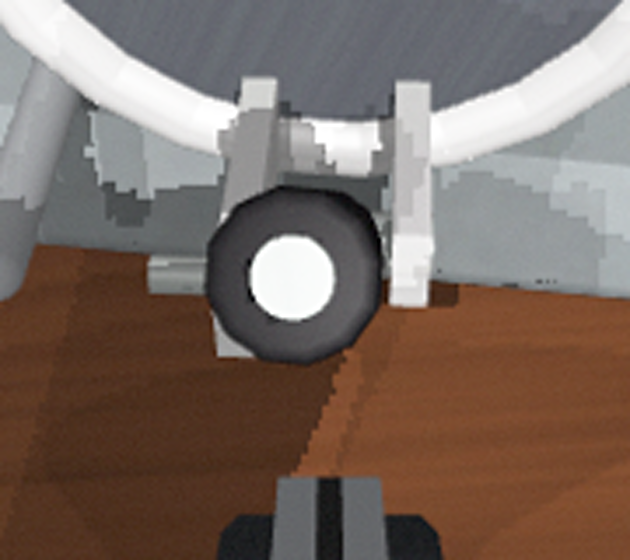

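View pics/t6b.png

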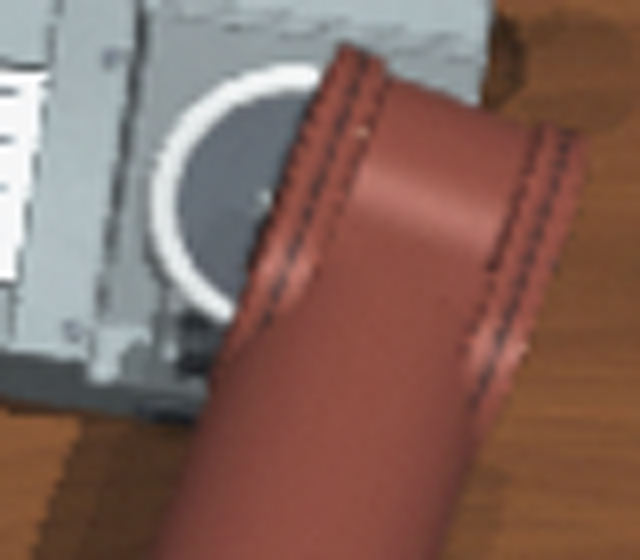

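```bash
python3 - <<'E'
from h import *
print(row([.4795,-.239,.262],-94),row([.4795,-.239,.182],-94))
n=np.array([0,0,np.cos(np.pi/6)])-XM*.5;u0=XM*np.cos(np.pi/6)+np.array([0,0,.5])
b=np.deg2rad(10);u=np.cos(b)*u0+np.sin(b)*YM
ya=np.deg2rad(-94);R=np.c_[[np.cos(ya),np.sin(ya),0],[0,0,-1],[-np.sin(ya),np.cos(ya),0]]
f=lambda a:.052*(np.cos(a)*u+np.sin(a)*n)
for a in np.linspace(.78,1.68,7): print(round(a,2),np.round(R.T@(f(a)-f(.78))*1000,1))
E
```

```text
[ -1.  -69.6  41.7   0.1] [-1.  10.4 41.7  0.1]
0.78 [0. 0. 0.]
0.93 [ 0.3 -1.5 -7.6]
1.08 [  0.8  -1.9 -15.4]
1.23 [  1.3  -1.1 -23.1]
1.38 [  1.9   0.8 -30.7]
1.53 [  2.6   3.8 -37.8]
1.68 [  3.4   7.9 -44.4]
```

>>> send_rows --rows '[[[0,-45,0,0],[-1,-70,10,0],[-1,-70,30,0],[-1,-70,42,0],[-1,-70,42,0],[-1,-35,42,0],[-1,-5,42,0],[-1,10,42,0],[-1,10,42,0],[-1,10,42,0]]]' --jaw 50

```text
t: 6.78
tcp_pos: [0.4801, -0.2393, 0.1835]
ee_rot: [-1.569, -0.001, -1.639]
contact_force: [-0.4, -0.6, -0.1]
grip_width: 0.505
```

>>> send_rows --rows '[[[0,0,0,0],[0,0,0,0],[0,0,0,0],[0,0,0,0],[0,0,0,0],[0,0,0,0]]]' --jaw 0 --force 60

```text
t: 7.52
tcp_pos: [0.4804, -0.2383, 0.1835]
ee_rot: [-1.569, 0.0, -1.638]
contact_force: [-0.0, 3.4, 6.0]
grip_width: 0.193
```

```bash
python3 - <<'E'
from h import *
s=r.state();print(s['t'],s['tcp_pos'],s['ee_rot'],s['contact_force'],s['grip_width'])
d=grab('wrist','w7.png')
cv2.imwrite('pics/w7b.png',cv2.resize(d['frame'],(768,576),interpolation=cv2.INTER_CUBIC))
E
```

```text
7.525 [ 0.4804 -0.2383  0.1835] [-1.5692  0.0002 -1.6376] [-0.01    3.4422  6.0036] 0.1934023609744992
```

View pics/w7b.png

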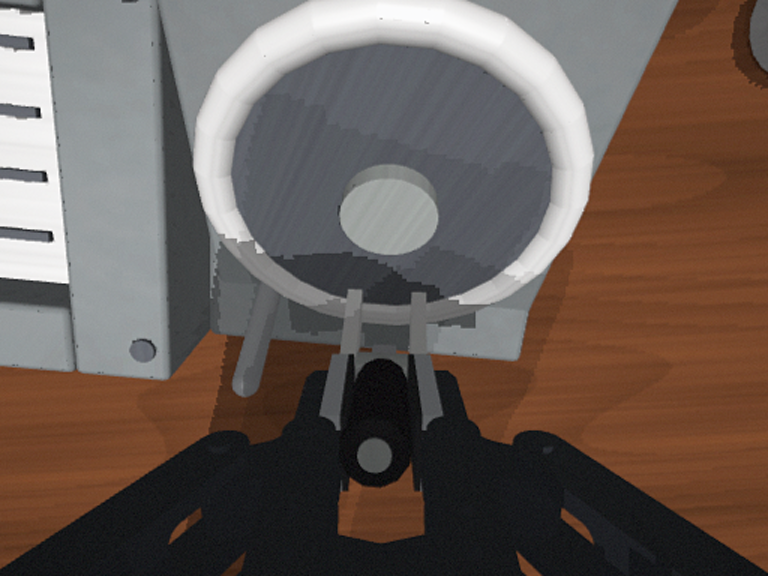

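Gripped, with the sleeve between the pads and its tip at (375,455). I continue the arc.

>>> send_rows --rows '[[[0,-1,-5,0],[0,-2,-10,0],[1,-2,-15,0],[1,-2,-20,0],[1,-1,-25,0],[2,1,-30,0],[2,2,-34,0],[2,4,-38,0],[3,6,-41,0],[3,6,-41,0]]]'

```text
t: 8.82
tcp_pos: [0.4403, -0.239, 0.1785]
ee_rot: [-1.566, -0.001, -1.638]
contact_force: [0.4, 5.1, 10.0]
grip_width: 0.196
```

```bash
python3 - <<'E'
from h import *
s=r.state();print(s['t'],s['tcp_pos'],s['ee_rot'],s['contact_force'],s['grip_width'])
d=grab('wrist','w8.png')
cv2.imwrite('pics/w8b.png',cv2.resize(d['frame'],(768,576),interpolation=cv2.INTER_CUBIC))
d=grab('scene','s8.png');cv2.imwrite('pics/s8b.png',cv2.resize(d['frame'][100:200,150:250],None,fx=5.5,fy=5.5,interpolation=cv2.INTER_CUBIC))
E
```

```text
8.825 [ 0.4403 -0.239   0.1785] [-1.5662 -0.0009 -1.6379] [0.3829 5.1324 9.9892] 0.19603805082671802
```

View pics/w8b.png

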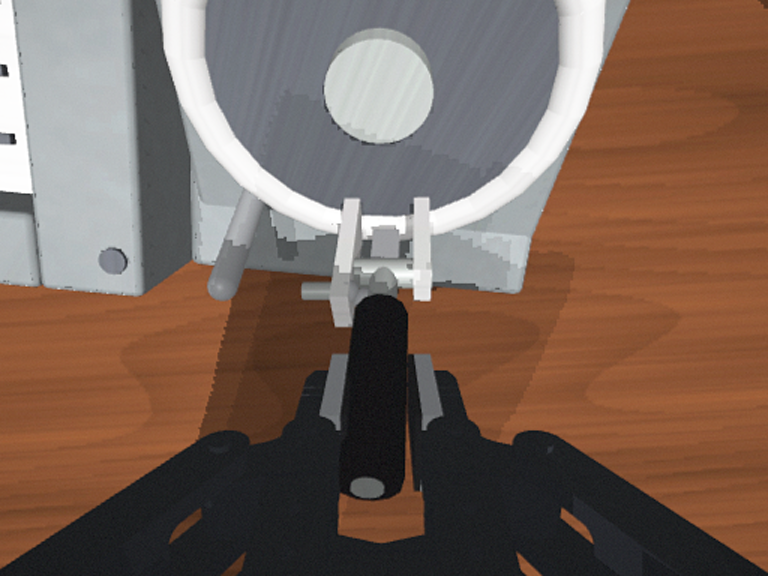

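View pics/s8b.png

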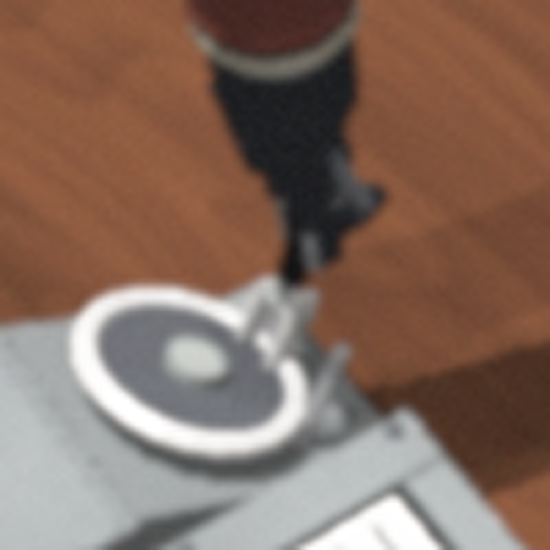

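The handle now tilts towards the robot along the wheel axis, clevis at (390,260) and tip at (370,488). I open slightly to see whether it stays latched.

>>> send_rows --rows '[[[0,0,0,0],[0,0,0,0],[0,0,0,0],[0,0,0,0]]]' --jaw 45 --force 30

```text
t: 9.43
tcp_pos: [0.4383, -0.2393, 0.1761]
ee_rot: [-1.571, 0.0, -1.639]
contact_force: [0.5, 0.6, 0.9]
grip_width: 0.453
```

```bash
python3 - <<'E'
from h import *
s=r.state();print(s['t'],s['tcp_pos'],s['ee_rot'],s['contact_force'],s['grip_width'])
d=grab('wrist','w9.png')
cv2.imwrite('pics/w9b.png',cv2.resize(d['frame'],(768,576),interpolation=cv2.INTER_CUBIC))
W=wristd(d,s)
n=np.array([0,0,np.cos(np.pi/6)])-XM*.5
H=np.array([.468,-.244,.149])
for k in(0,.02,.05,.08):print(k,proj(W,H+k*n)*1.5)
E
```

```text
9.425 [ 0.4383 -0.2393  0.1761] [-1.5712  0.0001 -1.6389] [0.5027 0.5882 0.8748] 0.45299657249077346
0 [390.5642 268.8501]
0.02 [388.5454 313.3758]
0.05 [384.8042 395.8907]
0.08 [379.832  505.5567]
```

View pics/w9b.png

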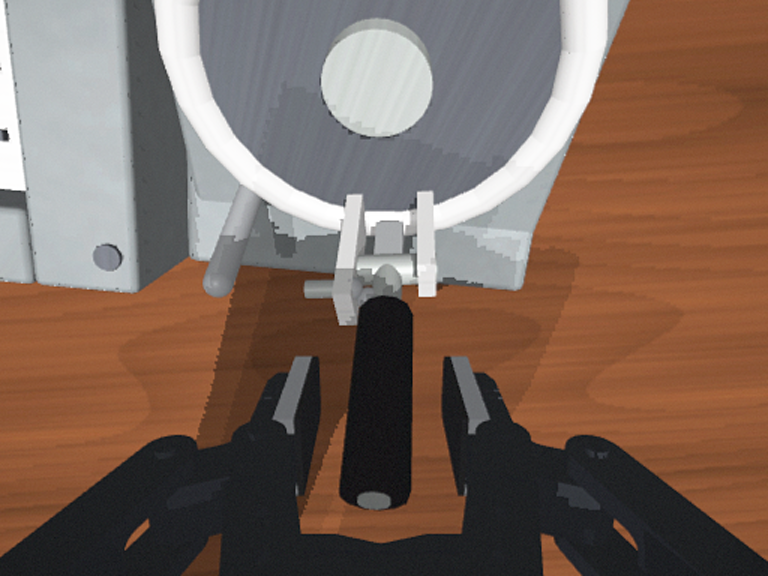

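The handle stays out on its own and matches the predicted axis line (hinge 390,268; tip 375,498), so it is latched. Next is the crank circle.

```bash
python3 - <<'E'
from h import *
s=r.state()
import cv2
d=grab('wrist','w10.png');W=wristd(d,s);print(r.state()['tcp_pos'])
n=np.array([0,0,np.cos(np.pi/6)])-XM*.5;up=XM*np.cos(np.pi/6)+np.array([0,0,.5])
g=d['frame'][0:110,190:310];m=cv2.inRange(g,(175,185,175),(240,240,240))
k,l,st,c=cv2.connectedComponentsWithStats(m);print([ (st[i].tolist(),(c[i]+[190,0]).round(1).tolist()) for i in range(1,k) if st[i][4]>200])
for hub in([.5345,-.2466,.148],[.5345,-.2466,.151],[.5345,-.2466,.145]):
    hub=np.array(hub); print(proj(W,hub+.006*n)*1.5, proj(W,hub)*1.5)
    v=np.array([.468,-.244,.149])-hub; print('hinge rel: up,left,n',v@up,v@YM,v@n)
E
```

```text
[ 0.4384 -0.2393  0.1762]
[([24, 19, 74, 72, 4159], [250.9, 54.8])]
[385.2297  72.1569] [385.9957  63.3526]
hinge rel: up,left,n -0.05670985703191515 -0.008065544692317222 0.03389615176146065
[385.327   71.2313] [386.1046  62.2881]
hinge rel: up,left,n -0.05820985703191515 -0.008065544692317222 0.03129807555010733
[385.136   73.0486] [385.8907  64.379 ]
hinge rel: up,left,n -0.055209857031915145 -0.008065544692317222 0.036494227972813965
```

```bash
python3 - <<'E'
from h import *
import pickle
from scipy.optimize import least_squares
s,D=pickle.load(open('d0.pkl','rb'));T=D['top'];S=D['scene']
st=r.state();W=wristd(grab('wrist','w10.png'),st)
n=np.array([0,0,np.cos(np.pi/6)])-XM*.5;up=XM*np.cos(np.pi/6)+np.array([0,0,.5])
w=lambda u,v:np.array([u/1.5-.2,v/1.5-.2])
def res(x,full=False):
    H=x[:3];u=np.cos(x[3])*up+np.sin(x[3])*YM;hub=H-.03*n+.055*u
    a=[proj(W,hub+.006*n)-[250.9,54.8],proj(W,H+.02*n)-w(385,303),proj(W,H+.08*n)-w(375,496),
       (proj(T,hub)-[306.25,174.74])*1.5,(proj(S,hub)-[183.9,166.7])*1.5]
    return np.array(a) if full else np.ravel(a)
o=least_squares(res,[.468,-.244,.149,.15],x_scale=[.01,.01,.01,.1]);x=o.x
print(x,np.rad2deg(x[3]));print(res(x,True))
u=np.cos(x[3])*up+np.sin(x[3])*YM;print('hub',x[:3]-.03*n+.055*u)
E
```

```text
[ 0.4698 -0.2428  0.1471  0.1634] 9.362497651687535
[[ 0.3661 -1.3494]
 [-0.0176  2.5659]
 [ 0.0614 -0.8974]
 [-0.8434 -0.1246]
 [ 1.2766  0.7899]]
hub [ 0.5324 -0.2439  0.1483]
```

```bash
cat > circ.py <<'E'
from h import *
n=np.array([0,0,np.cos(np.pi/6)])-XM*.5;up=XM*np.cos(np.pi/6)+np.array([0,0,.5])
B=.1634
rho=lambda f:-np.cos(B-f)*up-np.sin(B-f)*YM
def rows(f0,f1,k,rad=.055):
    R=np.c_[-YM,[0,0,-1],XM]
    for f in np.linspace(f0,f1,k+1)[1:]: print(round(f,2),np.round(R.T@(rho(f)-rho(f0))*rad*1000,1).tolist())
E
python3 - <<'E'
from circ import *
print(row([.442,-.2387,.177],-99.2)); rows(0,2,10)
E
```

```text
[-0.8 -0.8  3.5  5.3]
0.2 [-11.0, 0.3, -0.6]
0.4 [-21.8, -0.4, 0.7]
0.6 [-32.2, -2.2, 3.8]
0.8 [-41.6, -5.0, 8.7]
1.0 [-49.8, -8.7, 15.1]
1.2 [-56.3, -13.1, 22.7]
1.4 [-60.9, -18.1, 31.4]
1.6 [-63.5, -23.5, 40.6]
1.8 [-63.8, -28.9, 50.1]
2.0 [-62.0, -34.4, 59.5]
```

>>> send_rows --rows '[[[-1,-1,3,5.3],[-1,-1,3,5.3]]]'

```text
t: 9.82
tcp_pos: [0.4417, -0.2384, 0.1774]
ee_rot: [-1.571, 0.0, -1.731]
contact_force: [0.3, 0.4, -0.3]
grip_width: 0.45
```

>>> send_rows --rows '[[[0,0,0,0],[0,0,0,0],[0,0,0,0],[0,0,0,0],[0,0,0,0]]]' --jaw 0 --force 40

```text
t: 10.45
tcp_pos: [0.4413, -0.2385, 0.1773]
ee_rot: [-1.571, -0.0, -1.731]
contact_force: [-2.2, -0.0, 3.9]
grip_width: 0.198
```

>>> send_rows --rows '[[[-5,0,0,0],[-11,0,-0.5,0],[-16,0,0,0],[-22,0,0.7,0],[-27,-1,2,0],[-32,-2,4,0]]]'

```text
t: 11.2
tcp_pos: [0.4506, -0.2072, 0.1796]
ee_rot: [-1.571, -0.0, -1.731]
contact_force: [-5.2, -2.0, 5.3]
grip_width: 0.195
```

```bash
python3 - <<'E'
from h import *
s=r.state();print(s['t'],s['tcp_pos'],s['ee_rot'],s['contact_force'],s['grip_width'])
d=grab('wrist','w11.png')
cv2.imwrite('pics/w11b.png',cv2.resize(d['frame'],(768,576),interpolation=cv2.INTER_CUBIC))
E
```

```text
11.2 [ 0.4506 -0.2072  0.1796] [-1.571  -0.     -1.7311] [-5.1558 -1.9783  5.2983] 0.19498435236119682
```

View pics/w11b.png

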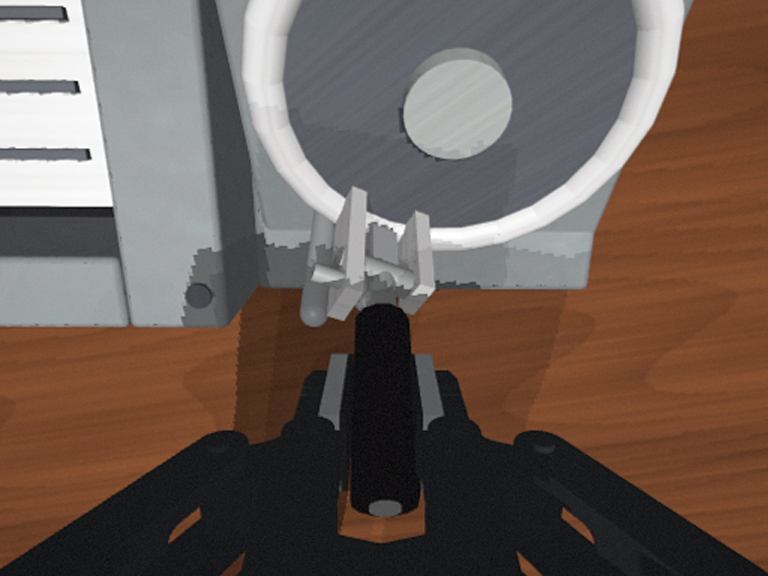

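The wheel turns and the hatch is opening. I continue.

```bash
python3 - <<'E'
from circ import *
rows(.6,2.1,10);print(); rows(2.1,3.6,10);print();rows(3.6,4.8,8)
E
```

```text
0.75 [-7.2, -2.0, 3.5]
0.9 [-13.7, -4.5, 7.9]
1.05 [-19.4, -7.5, 13.1]
1.2 [-24.1, -10.9, 18.9]
1.35 [-27.7, -14.6, 25.3]
1.5 [-30.2, -18.5, 32.1]
1.65 [-31.5, -22.6, 39.2]
1.8 [-31.6, -26.7, 46.3]
1.95 [-30.5, -30.8, 53.4]
2.1 [-28.1, -34.8, 60.2]

2.25 [3.5, -3.7, 6.5]
2.4 [8.1, -7.1, 12.4]
2.55 [13.7, -10.2, 17.7]
2.7 [20.1, -12.8, 22.1]
2.85 [27.2, -14.9, 25.7]
3.0 [34.8, -16.4, 28.4]
3.15 [42.9, -17.3, 30.0]
3.3 [51.1, -17.7, 30.6]
3.45 [59.3, -17.4, 30.1]
3.6 [67.4, -16.5, 28.5]

3.75 [7.7, 1.5, -2.6]
3.9 [14.8, 3.5, -6.1]
4.05 [21.3, 6.1, -10.6]
4.2 [26.9, 9.1, -15.8]
4.35 [31.6, 12.5, -21.7]
4.5 [35.2, 16.2, -28.1]
4.65 [37.6, 20.2, -34.9]
4.8 [38.9, 24.2, -42.0]
```

>>> send_rows --rows '[[[-7,-2,3.5,0],[-13.5,-4.5,8,0],[-19.5,-7.5,13,0],[-24,-11,19,0],[-27.5,-14.5,25,0],[-30,-18.5,32,0],[-31.5,-22.5,39,0],[-31.5,-26.5,46,0],[-30.5,-31,53,0],[-28,-35,60,0]]]'

```text
t: 12.5
tcp_pos: [0.5138, -0.1895, 0.214]
ee_rot: [-1.572, -0.0, -1.731]
contact_force: [-6.9, -2.6, 0.0]
grip_width: 0.195
```

```bash
python3 - <<'E'
from h import *
s=r.state();print(s['t'],s['tcp_pos'],s['ee_rot'],s['contact_force'],s['grip_width'])
d=grab('wrist','w12.png')
cv2.imwrite('pics/w12b.png',cv2.resize(d['frame'],(768,576),interpolation=cv2.INTER_CUBIC))
E
```

```text
12.5 [ 0.5138 -0.1895  0.214 ] [-1.5725 -0.0002 -1.7315] [-6.8726 -2.6027  0.0483] 0.1952528910500942
```

View pics/w12b.png

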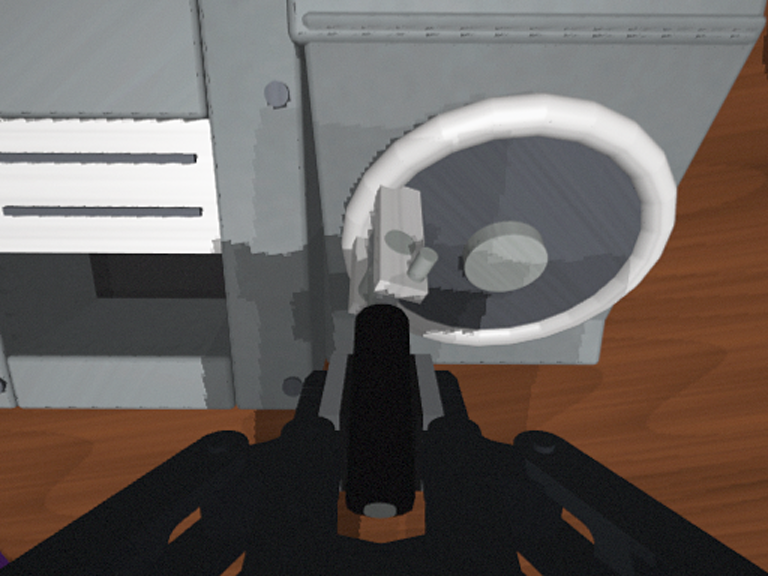

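The wheel follows and the hatch is about half open, its front edge now at (110,255). I continue.

>>> send_rows --rows '[[[3.5,-4,6.5,0],[8,-7,12.5,0],[13.5,-10,17.5,0],[20,-13,22,0],[27,-15,25.5,0],[35,-16.5,28.5,0],[43,-17,30,0],[51,-17.5,30.5,0],[59,-17.5,30,0],[67.5,-16.5,28.5,0]]]'

```text
t: 13.8
tcp_pos: [0.5316, -0.2585, 0.2306]
ee_rot: [-1.572, 0.003, -1.729]
contact_force: [-7.7, 5.8, 2.3]
grip_width: 0.2
```

```bash
python3 - <<'E'
from h import *
s=r.state();print(s['t'],s['tcp_pos'],s['ee_rot'],s['contact_force'],s['grip_width'])
d=grab('wrist','w13.png')
cv2.imwrite('pics/w13b.png',cv2.resize(d['frame'],(768,576),interpolation=cv2.INTER_CUBIC))
E
```

```text
13.8 [ 0.5316 -0.2585  0.2306] [-1.5725  0.0026 -1.7294] [-7.7169  5.7698  2.3195] 0.20020486581309116
```

View pics/w13b.png

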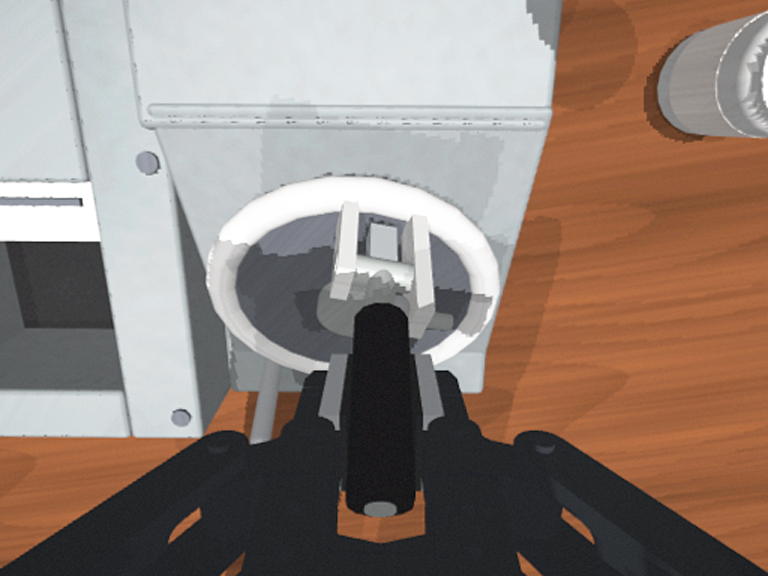

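>>> send_rows --rows '[[[7.5,1.5,-2.5,0],[14.5,3.5,-6,0],[21,6,-10.5,0],[27,9,-16,0],[31.5,12.5,-21.5,0],[35,16,-28,0]]]'

```text
t: 14.6
tcp_pos: [0.4988, -0.2905, 0.215]
ee_rot: [-1.57, 0.0, -1.731]
contact_force: [-0.7, 3.2, 3.5]
grip_width: 0.2
```

```bash
python3 - <<'E'
from circ import *
s=r.state();print(s['t'],s['tcp_pos'],s['ee_rot'],s['contact_force'],s['grip_width'])
d=grab('wrist','w14.png')
cv2.imwrite('pics/w14b.png',cv2.resize(d['frame'],(768,576),interpolation=cv2.INTER_CUBIC))
rows(4.5,5.2,7)
E
```

```text
14.6 [ 0.4988 -0.2905  0.215 ] [-1.5695  0.0004 -1.7308] [-0.6797  3.2432  3.5492] 0.20020622103792515
4.6 [1.8, 2.6, -4.5]
4.7 [3.0, 5.3, -9.2]
4.8 [3.7, 8.0, -13.9]
4.9 [3.8, 10.8, -18.6]
5.0 [3.4, 13.5, -23.4]
5.1 [2.5, 16.2, -28.1]
5.2 [1.0, 18.9, -32.7]
```

View pics/w14b.png

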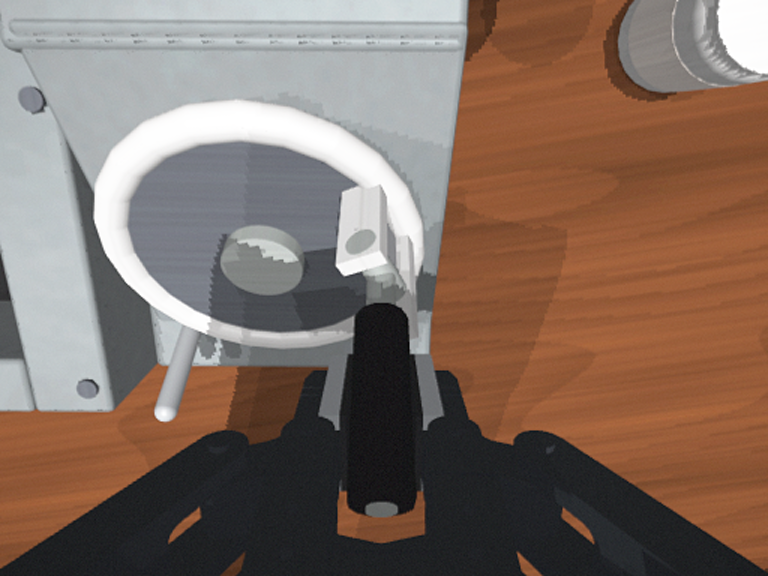

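>>> send_rows --rows '[[[2,2.5,-4.5,0],[3,5.5,-9,0],[3.5,8,-14,0]]]'

```text
t: 15.02
tcp_pos: [0.4842, -0.2924, 0.2069]
ee_rot: [-1.57, -0.001, -1.731]
contact_force: [1.5, 0.6, 2.3]
grip_width: 0.201
```

```bash
python3 - <<'E'
from circ import *
s=r.state();print(s['t'],s['tcp_pos'],s['ee_rot'],s['contact_force'],s['grip_width'])
d=grab('top','t14.png')
cv2.imwrite('pics/t14b.png',cv2.resize(d['frame'][110:220,225:345],None,fx=6,fy=6,interpolation=cv2.INTER_CUBIC))
rows(4.8,5.2,4)
E
```

```text
15.025 [ 0.4842 -0.2924  0.2069] [-1.5697 -0.0007 -1.7314] [1.5406 0.5632 2.3414] 0.20096052512742021
4.9 [0.1, 2.7, -4.8]
5.0 [-0.3, 5.5, -9.5]
5.1 [-1.2, 8.2, -14.2]
5.2 [-2.7, 10.8, -18.8]
```

View pics/t14b.png

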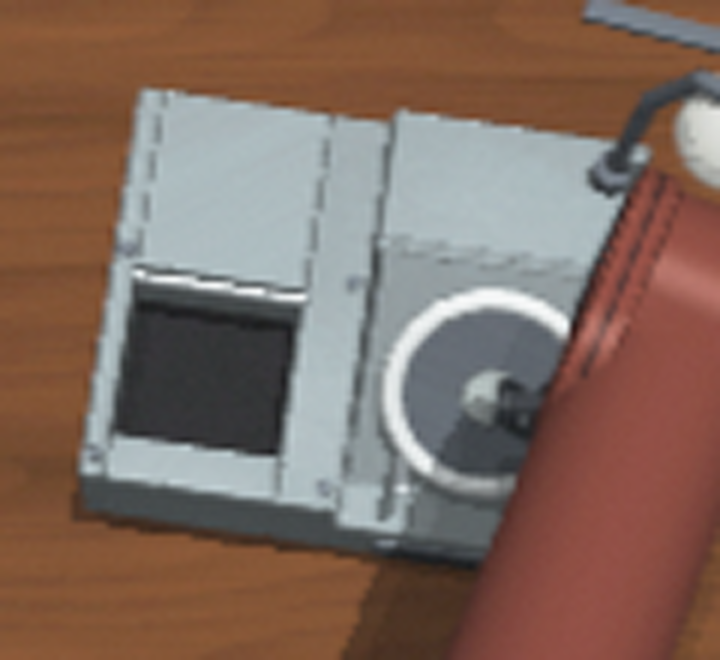

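>>> send_rows --rows '[[[0,3,-5,0],[0,5.5,-9.5,0]]]'

```text
t: 15.32
tcp_pos: [0.4755, -0.2912, 0.2019]
ee_rot: [-1.568, -0.001, -1.732]
contact_force: [9.5, -4.5, 7.6]
grip_width: 0.201
```

>>> send_rows --rows '[[[-1,3,-5,0],[-1,3,-5,0]]]'

```text
t: 15.58
tcp_pos: [0.4745, -0.2907, 0.2013]
ee_rot: [-1.559, -0.004, -1.731]
contact_force: [17.2, -8.1, 7.1]
grip_width: 0.198
```

```bash
python3 - <<'E'
from circ import *
s=r.state();print(s['t'],s['tcp_pos'],s['ee_rot'],s['contact_force'],s['grip_width'])
d=grab('top','t15.png')
cv2.imwrite('pics/t15b.png',cv2.resize(d['frame'][110:220,225:345],None,fx=6,fy=6,interpolation=cv2.INTER_CUBIC))
E
```

```text
15.575 [ 0.4745 -0.2907  0.2013] [-1.5586 -0.0038 -1.7309] [17.1972 -8.0956  7.0808] 0.1979277208917979
```

View pics/t15b.png

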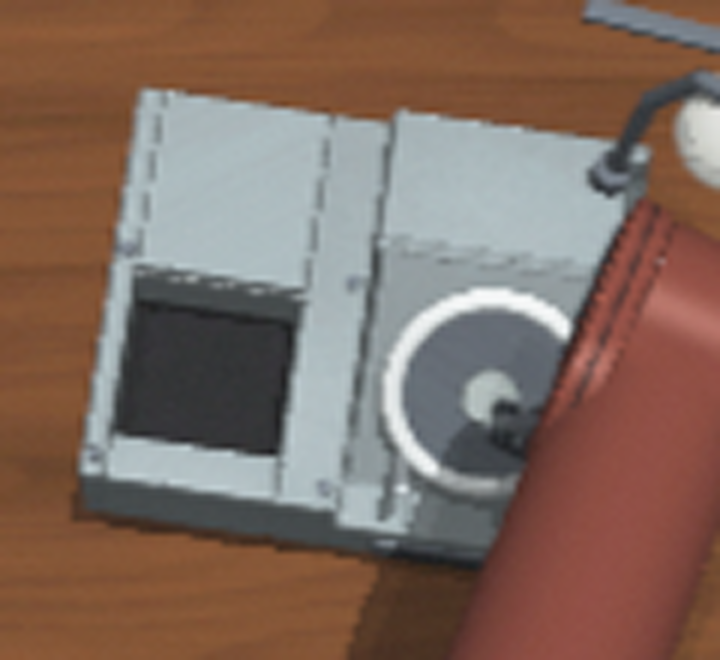

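The white hatch strip is gone and the force rose at the end stop, so the hatch is fully open. I back off the load, release and go to the scoop.

>>> send_rows --rows '[[[0,-3,5,0],[0,-3,5,0]]]'

```text
t: 15.88
tcp_pos: [0.4752, -0.2909, 0.2018]
ee_rot: [-1.569, -0.002, -1.732]
contact_force: [3.0, -4.5, 4.7]
grip_width: 0.201
```

>>> send_rows --rows '[[[0,0,0,0],[0,0,0,0],[0,0,0,0],[0,-30,0,0],[0,-80,0,0],[0,-135,0,0],[0,-140,0,0]]]' --jaw 50

```text
t: 16.75
tcp_pos: [0.4761, -0.2899, 0.3457]
ee_rot: [-1.565, -0.002, -1.731]
contact_force: [0.3, -0.9, -0.6]
grip_width: 0.5
```

```bash
python3 - <<'E'
from h import *
s=r.state();print(s['t'],s['tcp_pos'],s['ee_rot'],s['contact_force'],s['grip_width'])
print(row([.42,.25,.30],-9.5))
E
```

```text
16.75 [ 0.4761 -0.2899  0.3457] [-1.5646 -0.0022 -1.7311] [ 0.2733 -0.9247 -0.6269] 0.5003479444974258
[-524.1   43.6 -141.8  -89.7]
```

>>> send_rows --rows '[[[-40,0,0,-5],[-95,0,-15,-15],[-150,0,-35,-25],[-205,0,-50,-35],[-260,0,-65,-45],[-315,0,-80,-55],[-370,0,-95,-65],[-425,0,-110,-75],[-480,20,-125,-84],[-524,40,-142,-89.7]]]' --jaw 100

```text
t: 18.0
tcp_pos: [0.4164, 0.2533, 0.2998]
ee_rot: [-1.571, 0.001, -0.158]
contact_force: [1.2, 0.1, -0.4]
grip_width: 0.998
```

>>> send_rows --rows '[[[0,0,0,0],[0,0,0,0],[0,0,0,0]]]'

```text
t: 18.38
tcp_pos: [0.4186, 0.2496, 0.3013]
ee_rot: [-1.571, -0.0, -0.167]
contact_force: [0.3, 0.2, 0.8]
grip_width: 1.002
```

```bash
python3 - <<'E'
from h import *
import pickle
s=r.state();print(s['t'],s['tcp_pos'],s['ee_rot'],s['joint_velocities'].round(2))
d=grab('wrist','w20.png');pickle.dump(wristd(d,s),open('w20.pkl','wb'))
cv2.imwrite('pics/w20b.png',cv2.resize(d['frame'],(768,576),interpolation=cv2.INTER_CUBIC))
d=grab('top','t20.png')
cv2.imwrite('pics/t20b.png',cv2.resize(d['frame'][110:220,225:345],None,fx=6,fy=6,interpolation=cv2.INTER_CUBIC))
E
```

```text
18.375 [0.4186 0.2496 0.3013] [-1.5711 -0.0002 -0.1674] [ 0.01 -0.    0.   -0.01 -0.    0.   -0.  ]
```

View pics/w20b.png

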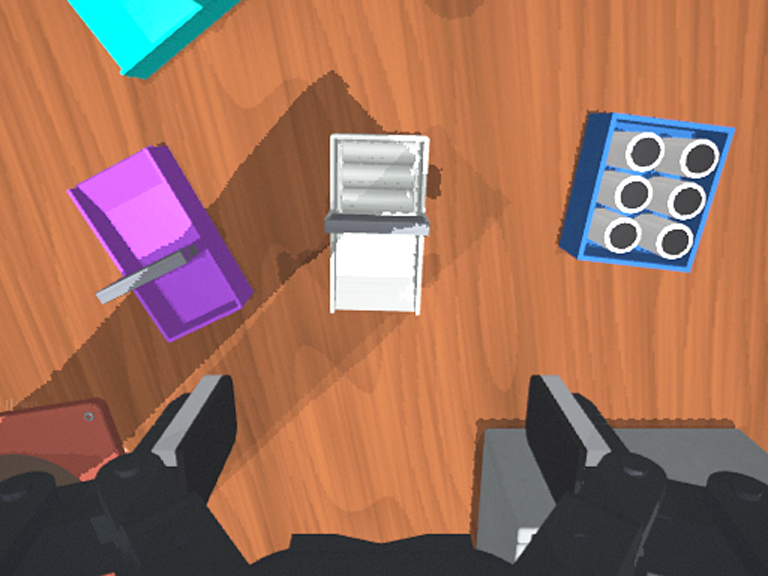

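View pics/t20b.png

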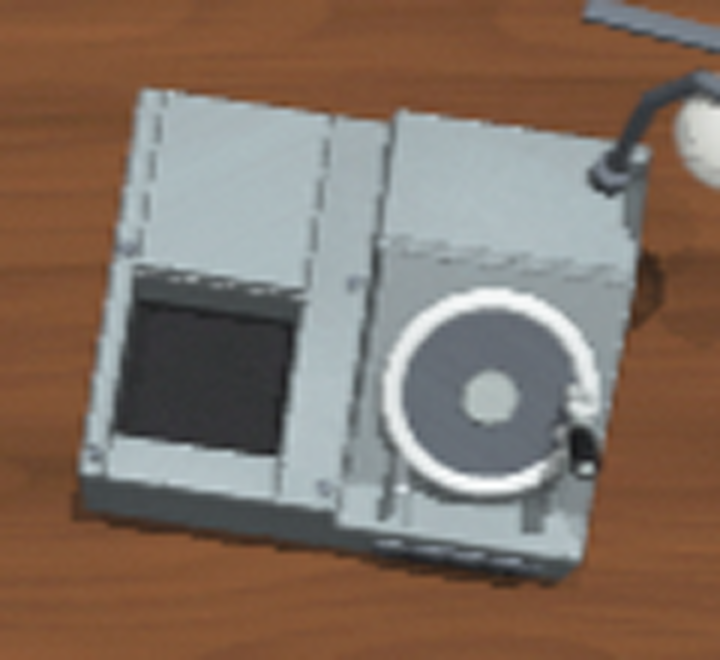

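The wrist view shows the grey scoop with three rollers at (378,180) and its plate spanning (326–430, ~218). The purple and turquoise ones lie to the left. The top view shows the handle still out at the wheel's right side and the mouth open.

```bash
python3 - <<'E'
from h import *
import pickle
s,D=pickle.load(open('d0.pkl','rb'));W=pickle.load(open('w20.pkl','rb'))
cv2.imwrite('pics/w20c.png',cv2.resize(W['frame'][80:220,200:310],None,fx=5,fy=5,interpolation=cv2.INTER_CUBIC))
w=lambda u,v:np.array([u/1.5-.2,v/1.5-.2])
for p in((326,217),(430,220)):print(onz(W,*w(*p),.085))
for p in((331,135),(428,138),):print('rear',onz(W,*w(*p),.040))
for p in((332,314),(419,316),):print('lip',onz(W,*w(*p),.028))
E
```

```text
[0.3831 0.2693 0.085 ]
[0.4565 0.2548 0.085 ]
rear [0.3933 0.3237 0.04  ]
rear [0.4666 0.3092 0.04  ]
lip [0.3633 0.1743 0.028 ]
lip [0.439  0.1597 0.028 ]
```

View pics/w20c.png

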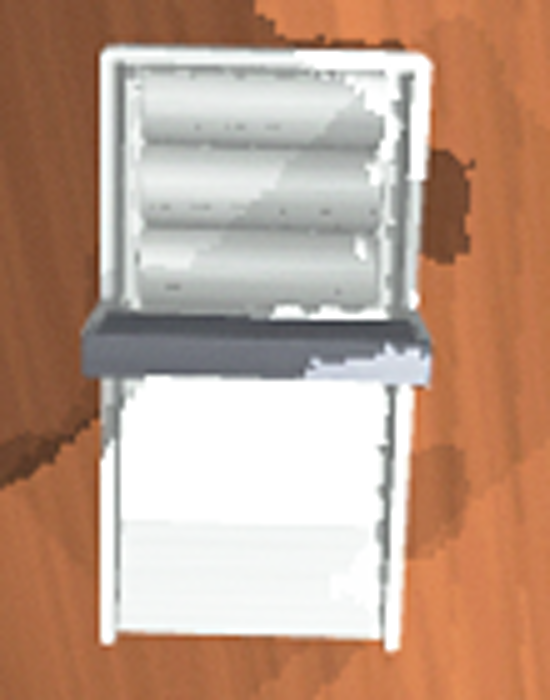

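```bash
python3 - <<'E'
from h import *
import pickle
W=pickle.load(open('w20.pkl','rb'))
g=onz(W,251.4-.4,151.4-.4,.085);print(g)
print(row([*g[:2],.15],-11.2),row([*g[:2],.05],-11.2))
E
```

```text
[0.4179 0.2562 0.085 ]
[ -2.  151.5   6.3   1.6] [ -2.  251.5   6.3   1.6]
```

>>> send_rows --rows '[[[0,50,2,0],[-1,100,4,1.6],[-2,140,6,1.6],[-2,150,6,1.6],[-2,150,6,1.6],[-2,150,6,1.6]]]'

```text
t: 19.23
tcp_pos: [0.4184, 0.2572, 0.1531]
ee_rot: [-1.569, -0.002, -0.194]
contact_force: [0.4, 0.2, -0.1]
grip_width: 1.002
```

```bash
python3 - <<'E'
from h import *
s=r.state();print(s['t'],s['tcp_pos'],s['ee_rot'],s['joint_velocities'].round(2))
d=grab('wrist','w21.png');W=wristd(d,s)
cv2.imwrite('pics/w21b.png',cv2.resize(d['frame'],(768,576),interpolation=cv2.INTER_CUBIC))
for g in([.4179,.2562,.085],[.4179,.2562,.057]):print(proj(W,np.array(g))*1.5)
E
```

```text
19.225 [0.4184 0.2572 0.1531] [-1.5693 -0.0022 -0.1941] [-0. -0. -0.  0.  0. -0. -0.]
[376.9807 309.9848]
[377.2439 290.0015]
```

View pics/w21b.png

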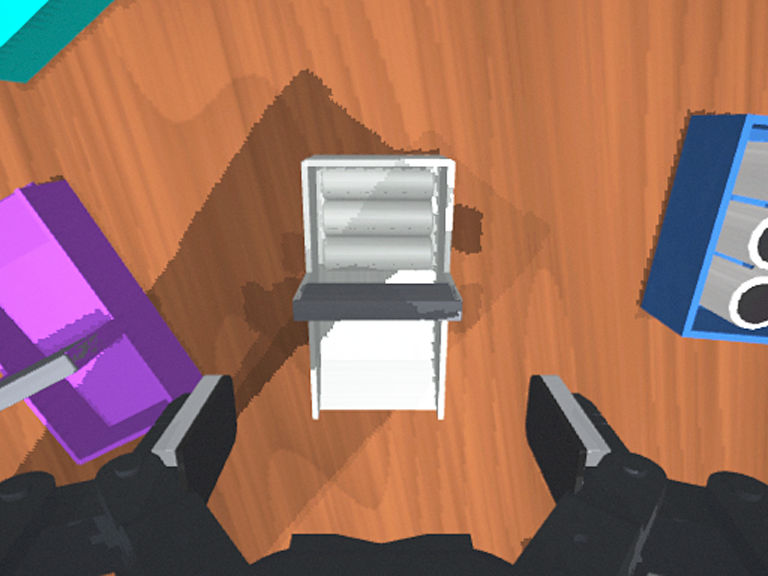

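Plate centred at (377,309) and square to the jaws. I lower over its ends and grip.

>>> send_rows --rows '[[[-1,40,-1,0],[-1,75,-1,0],[-1,95,-1,0],[-1,102,-1,0],[-1,102,-1,0],[-1,102,-1,0]]]'

```text
t: 20.02
tcp_pos: [0.417, 0.2564, 0.0505]
ee_rot: [-1.57, -0.002, -0.194]
contact_force: [0.4, -0.6, 1.0]
grip_width: 0.999
```

>>> send_rows --rows '[[[0,0,0,0],[0,0,0,0],[0,0,0,0],[0,0,0,0]]]' --jaw 60 --force 35

```text
t: 20.52
tcp_pos: [0.4168, 0.2563, 0.0505]
ee_rot: [-1.57, -0.001, -0.194]
contact_force: [-1.7, -0.7, 7.4]
grip_width: 0.877
```

```bash
python3 - <<'E'
from h import *
s=r.state();print(s['t'],s['tcp_pos'],s['ee_rot'],s['contact_force'],s['grip_width'])
d=grab('wrist','w22.png')
cv2.imwrite('pics/w22b.png',cv2.resize(d['frame'],(768,576),interpolation=cv2.INTER_CUBIC))
E
```

```text
20.525 [0.4168 0.2563 0.0505] [-1.5702 -0.0015 -0.1938] [-1.7422 -0.7144  7.3884] 0.8773091430357928
```

View pics/w22b.png

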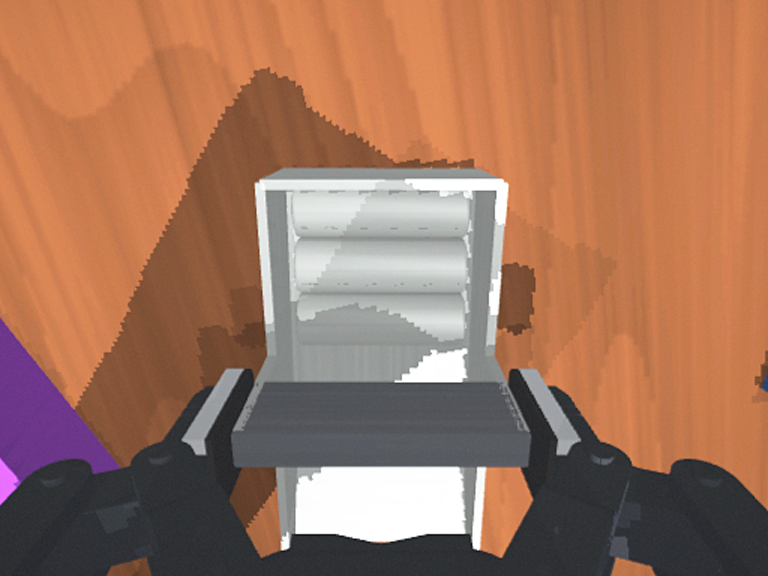

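Both pads are on the plate's ends (245,410 and 530,410). I lift slowly and check the tilt.

>>> send_rows --rows '[[[0,-4,0,0],[0,-10,0,0],[0,-20,0,0],[0,-32,0,0],[0,-45,0,0],[0,-60,0,0],[0,-75,0,0],[0,-85,0,0],[0,-85,0,0]]]'

```text
t: 21.7
tcp_pos: [0.4166, 0.2562, 0.1352]
ee_rot: [-1.57, -0.001, -0.194]
contact_force: [1.3, -0.3, -7.3]
grip_width: 0.879
```

```bash
python3 - <<'E'
from h import *
s=r.state();print(s['t'],s['tcp_pos'],s['ee_rot'],s['contact_force'],s['moment'],s['grip_width'])
d=grab('wrist','w23.png')
cv2.imwrite('pics/w23b.png',cv2.resize(d['frame'],(768,576),interpolation=cv2.INTER_CUBIC))
d=grab('scene','s23.png');cv2.imwrite('pics/s23b.png',cv2.resize(d['frame'][170:310,270:410],None,fx=4.2,fy=4.2,interpolation=cv2.INTER_CUBIC))
E
```

```text
21.7 [0.4166 0.2562 0.1352] [-1.5701 -0.0013 -0.1937] [ 1.2534 -0.2792 -7.2891] [-0.0725  0.002   0.0101] 0.879408444817353
```

View pics/w23b.png

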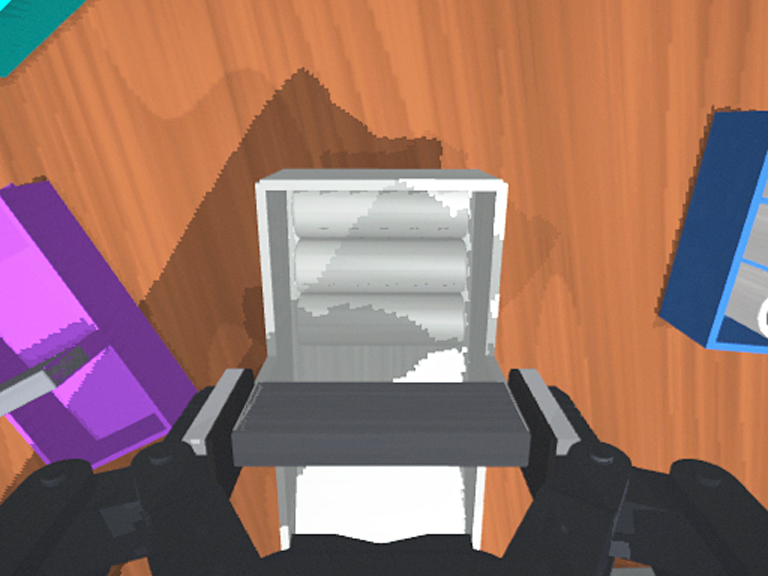

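View pics/s23b.png

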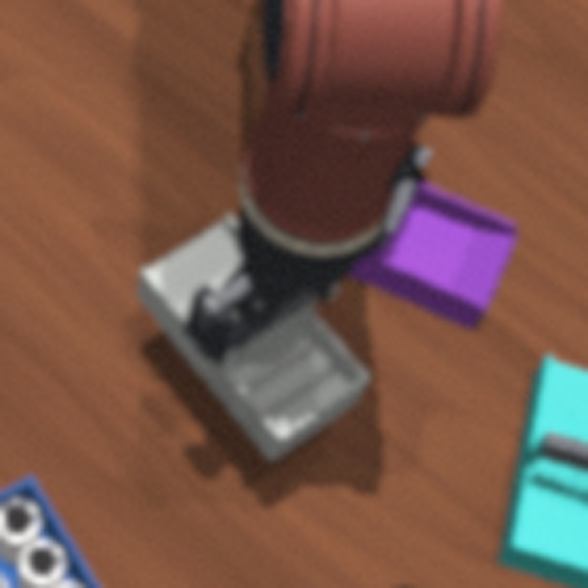

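The scoop hangs level, rollers at the rear (380,265), weight about 7.3 N. The pads hold it but the tool only points down, so I will tip it by bearing its rear underside on the mouth's left rim and pivoting it between the pads.

```bash
python3 - <<'E'
from h import *
g=M-.005*YM; print(g); print(row([g[0],g[1],.25],-9.2))
E
```

```text
[ 0.5539 -0.0746  0.135 ]
[ 198.8 -115.9 -297.7   -1.9]
```

>>> send_rows --rows '[[[2,-25,-3,0],[6,-55,-9,0],[14,-80,-21,0],[25,-100,-37,-0.5],[37,-112,-55,-0.5],[50,-116,-74,-1],[63,-116,-94,-1],[77,-116,-115,-1],[91,-116,-136,-1.5],[104,-116,-156,-1.9]]]'

```text
t: 23.05
tcp_pos: [0.4881, 0.082, 0.2494]
ee_rot: [-1.571, 0.002, -0.16]
contact_force: [0.2, -0.1, -6.2]
grip_width: 0.879
```

>>> send_rows --rows '[[[13,0,-20,0],[26,0,-40,0],[39,0,-60,0],[52,0,-79,0],[63,0,-96,0],[73,0,-111,0],[82,0,-123,0],[88,0,-132,0],[92,0,-138,0],[94,0,-141,0]]]'

```text
t: 24.3
tcp_pos: [0.5586, -0.0714, 0.2503]
ee_rot: [-1.571, 0.0, -0.16]
contact_force: [-0.6, 0.0, -6.6]
grip_width: 0.88
```

```bash
python3 - <<'E'
from h import *
s=r.state();print(s['t'],s['tcp_pos'],s['ee_rot'],s['contact_force'],s['grip_width'])
p=s['tcp_pos']-M;print('machine',p@XM,p@YM,p[2])
d=grab('wrist','w24.png')
cv2.imwrite('pics/w24b.png',cv2.resize(d['frame'],(768,576),interpolation=cv2.INTER_CUBIC))
d=grab('scene','s24.png');cv2.imwrite('pics/s24b.png',cv2.resize(d['frame'][100:280,120:300],None,fx=3.3,fy=3.3,interpolation=cv2.INTER_CUBIC))
E
```

```text
24.3 [ 0.5586 -0.0714  0.2503] [-1.5706  0.0001 -0.1603] [-0.6036  0.0194 -6.6376] 0.8800762104229505
machine 0.004124657857259683 -0.0010313544470488415 0.11532740030302302
```

View pics/w24b.png

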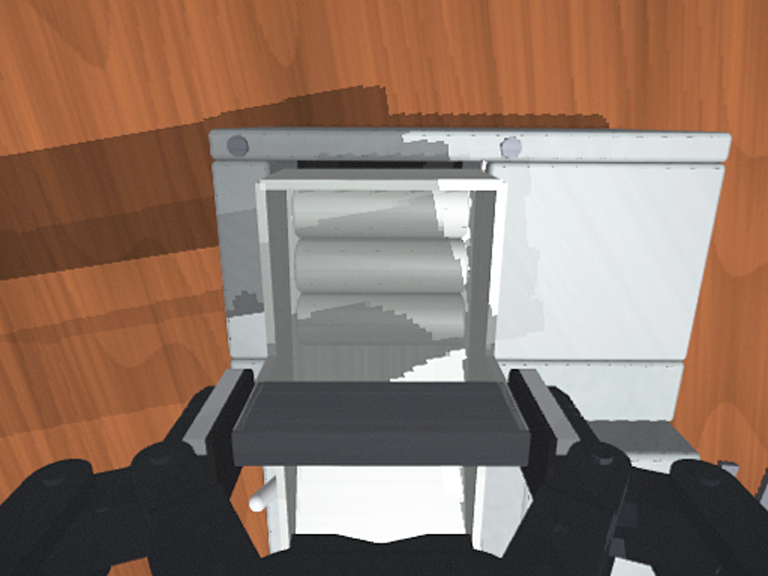

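View pics/s24b.png

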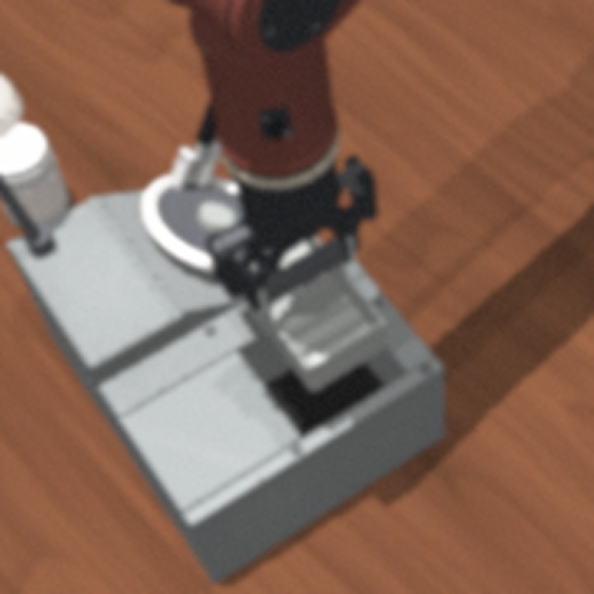

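The scoop is over the mouth, level, rollers at the rear. I plan to roll it over the left rim edge by moving forward while lowering, so it pivots in the pads. First I move back and lower to contact.

>>> send_rows --rows '[[[-1,0,6,0],[-3,5,18,0],[-4,20,30,0],[-4,35,37,0],[-4,48,40,0],[-4,56,40,0],[-4,60,40,0],[-4,60,40,0]]]' --force 25

```text
t: 25.4
tcp_pos: [0.561, -0.0316, 0.1903]
ee_rot: [-1.571, 0.0, -0.161]
contact_force: [0.3, -0.0, -6.9]
grip_width: 0.884
```

```bash
python3 - <<'E'
from h import *
s=r.state();print(s['t'],s['tcp_pos'],s['ee_rot'],s['contact_force'],s['moment'],s['grip_width'])
p=s['tcp_pos']-M;print('machine',p@XM,p@YM,p[2])
d=grab('scene','s25.png');cv2.imwrite('pics/s25b.png',cv2.resize(d['frame'][100:280,120:300],None,fx=3.3,fy=3.3,interpolation=cv2.INTER_CUBIC))
E
```

```text
25.4 [ 0.561  -0.0316  0.1903] [-1.5708  0.0001 -0.1611] [ 0.2873 -0.0386 -6.9445] [-0.0627  0.0421 -0.0184] 0.8836119591951223
machine 0.00010172591587458753 0.0386119699024125 0.05528684156823663
```

View pics/s25b.png

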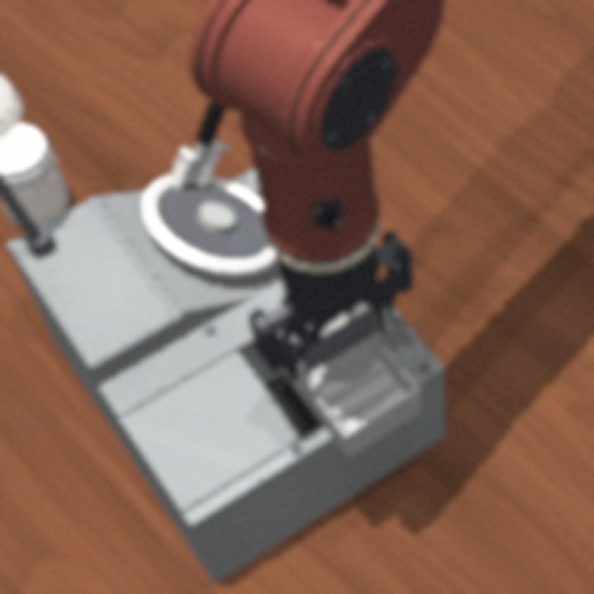

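>>> send_rows --rows '[[[0,3,0,0],[0,5,-1,0],[0,6,-4,0],[0,7,-7,0],[0,8,-10,0],[0,9.5,-13,0],[0,11,-16.5,0],[0,11,-16.5,0]]]'

```text
t: 26.45
tcp_pos: [0.5587, -0.0482, 0.1796]
ee_rot: [-1.571, -0.001, -0.161]
contact_force: [1.9, 1.0, 5.0]
grip_width: 0.88
```

```bash
python3 - <<'E'
from h import *
s=r.state();print(s['t'],s['tcp_pos'],s['ee_rot'],s['contact_force'],s['moment'],s['grip_width'])
p=s['tcp_pos']-M;print('machine',p@XM,p@YM,p[2])
d=grab('scene','s26.png');cv2.imwrite('pics/s26b.png',cv2.resize(d['frame'][160:260,190:290],None,fx=5.5,fy=5.5,interpolation=cv2.INTER_CUBIC))
d=grab('wrist','w26.png')
cv2.imwrite('pics/w26b.png',cv2.resize(d['frame'],(768,576),interpolation=cv2.INTER_CUBIC))
E
```

```text
26.45 [ 0.5587 -0.0482  0.1796] [-1.5711 -0.0011 -0.1613] [1.8768 1.0173 4.9563] [ 0.4736 -0.2629 -0.0454] 0.8798976126885786
machine 0.0005234505024854083 0.02183259323969708 0.044640747953805154
```

View pics/s26b.png

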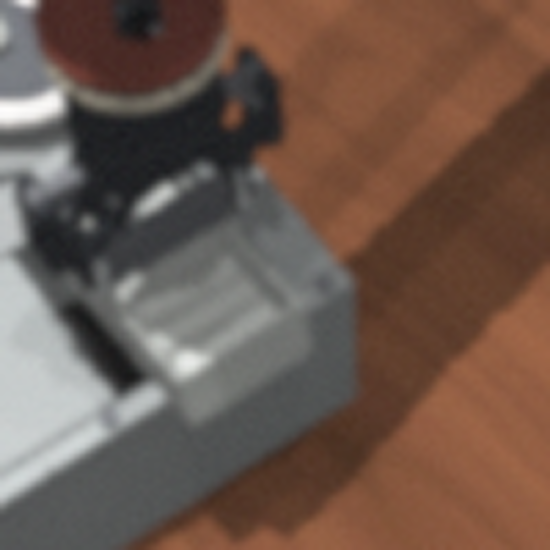

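View pics/w26b.png

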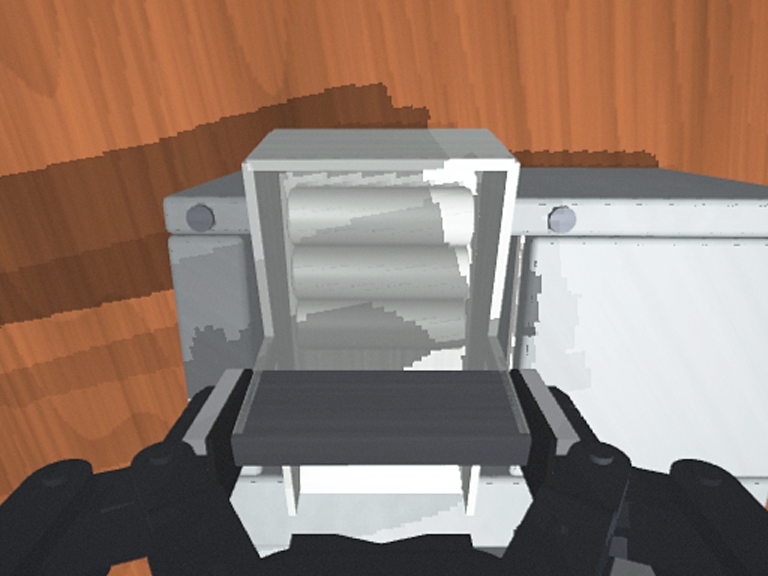

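The scoop is pivoting in the pads: its rear wall rose from v≈180 to v≈130–165, with about 12 N on the rim. I make a tilt gauge from the rear wall's pixel row.

```bash
cat > tilt.py <<'E'
from h import *
T=np.array(r.grab_frame.__self__ and [[1.0,0.0009,0.0011,-0.0005],[-0.0008,-0.3056,0.9522,-0.1423],[0.0012,-0.9522,-0.3056,0.0796],[0,0,0,1]])
Ti=np.linalg.inv(T)
def px(X):
    c=Ti[:3,:3]@X+Ti[:3,3]; return np.array([335.6359*c[0]/c[2]+253.69,335.6359*c[1]/c[2]+188.26])*1.5
def pt(fx,fz,th,g=.0205):  # scoop coords rel grip -> tool: scoop x = -tool z, up=-tool y
    x=fx*np.cos(th)+fz*np.sin(th); z=-fx*np.sin(th)+fz*np.cos(th)
    return np.array([0,-g-z,-x])
if __name__=='__main__':
    for t in range(-5,56,5):
        a=np.deg2rad(t); print(t,'rear top',px(pt(-.063,-.031,a))[1].round(),'rear bottom',px(pt(-.063,-.071,a))[1].round(),'plate top rear',px(pt(-.005,.014,a))[1].round(),'plate top front',px(pt(.005,.014,a))[1].round(),'lip',px(pt(.085,-.043,a))[1].round())
E
python3 tilt.py
```

```text
Traceback (most recent call last):
  File "tilt.py", line 2, in <module>
    T=np.array(r.grab_frame.__self__ and [[1.0,0.0009,0.0011,-0.0005],[-0.0008,-0.3056,0.9522,-0.1423],[0.0012,-0.9522,-0.3056,0.0796],[0,0,0,1]])
               ^^^^^^^^^^^^^^^^^^^^^
AttributeError: 'function' object has no attribute '__self__'. Did you mean: '__call__'?
```

```bash
sed -i 's/r.grab_frame.__self__ and //' tilt.py; python3 tilt.py
```

```text
-5 rear top 187.0 rear bottom 183.0 plate top rear 430.0 plate top front 466.0 lip 563.0
0 rear top 179.0 rear bottom 167.0 plate top rear 435.0 plate top front 469.0 lip 541.0
5 rear top 173.0 rear bottom 152.0 plate top rear 440.0 plate top front 472.0 lip 520.0
10 rear top 167.0 rear bottom 137.0 plate top rear 445.0 plate top front 474.0 lip 499.0
15 rear top 164.0 rear bottom 122.0 plate top rear 450.0 plate top front 476.0 lip 479.0
20 rear top 162.0 rear bottom 108.0 plate top rear 455.0 plate top front 477.0 lip 459.0
25 rear top 162.0 rear bottom 94.0 plate top rear 459.0 plate top front 478.0 lip 440.0
30 rear top 165.0 rear bottom 82.0 plate top rear 463.0 plate top front 478.0 lip 421.0
35 rear top 170.0 rear bottom 70.0 plate top rear 466.0 plate top front 478.0 lip 402.0
40 rear top 179.0 rear bottom 60.0 plate top rear 469.0 plate top front 477.0 lip 384.0
45 rear top 191.0 rear bottom 52.0 plate top rear 472.0 plate top front 476.0 lip 366.0
50 rear top 207.0 rear bottom 47.0 plate top rear 474.0 plate top front 475.0 lip 348.0
55 rear top 228.0 rear bottom 44.0 plate top rear 476.0 plate top front 473.0 lip 331.0
```

>>> send_rows --rows '[[[0,1,-2,0],[0,2,-4,0],[0,4,-7,0],[0,6,-9.5,0],[0,7.5,-12,0],[0,7.5,-12,0]]]'

```text
t: 27.3
tcp_pos: [0.5586, -0.0511, 0.1778]
ee_rot: [-1.563, -0.005, -0.155]
contact_force: [-11.5, 24.5, 46.1]
grip_width: 0.882
```

```bash
cat > chk.py <<'E'
from h import *
import sys
k=sys.argv[1]
s=r.state();print(s['t'],s['tcp_pos'],s['ee_rot'],s['contact_force'],s['moment'],s['grip_width'])
p=s['tcp_pos']-M;print('machine',p@XM,p@YM,p[2],'f',55-1000*p@YM,'h',1000*p[2]+20.5)
d=grab('wrist','w%s.png'%k)
cv2.imwrite('pics/w%sb.png'%k,cv2.resize(d['frame'],(768,576),interpolation=cv2.INTER_CUBIC))
E
python3 chk.py 27
```

```text
27.3 [ 0.5586 -0.0511  0.1778] [-1.563  -0.005  -0.1547] [-11.4909  24.5463  46.1336] [ 5.3623  3.3383 -0.7563] 0.8822331277390454
machine 0.0009202948998174075 0.018950593294880726 0.04279938340801212 f 36.049406705119274 h 63.29938340801212
```

View pics/w27b.png

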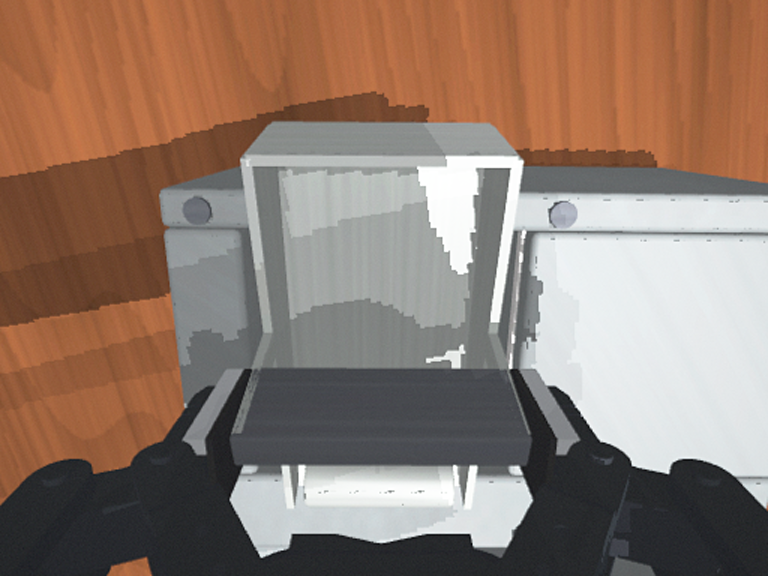

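The lip caught the far rim (46 N) at about 15° tilt, and the rollers have rolled forward to the ramp (380,495). I back off so the lip clears.

>>> send_rows --rows '[[[0,-5,6,0],[0,-8,12,0],[0,-8.5,17,0],[0,-8.5,17,0]]]'

```text
t: 27.85
tcp_pos: [0.5587, -0.044, 0.1799]
ee_rot: [-1.572, 0.001, -0.162]
contact_force: [-2.2, -4.6, 2.7]
grip_width: 0.878
```

```bash
python3 chk.py 28; python3 - <<'E'
from h import *
d=grab('scene','s28.png');cv2.imwrite('pics/s28b.png',cv2.resize(d['frame'][150:260,180:290],None,fx=5.4,fy=5.4,interpolation=cv2.INTER_CUBIC))
E
```

```text
27.85 [ 0.5587 -0.044   0.1799] [-1.5724  0.0011 -0.1618] [-2.2423 -4.5865  2.6796] [-0.7245  0.2443 -0.0229] 0.8775444089798875
machine -0.00017651724867811473 0.026002992472010208 0.04486026600821519 f 28.997007527989794 h 65.36026600821519
```

View pics/w28b.png

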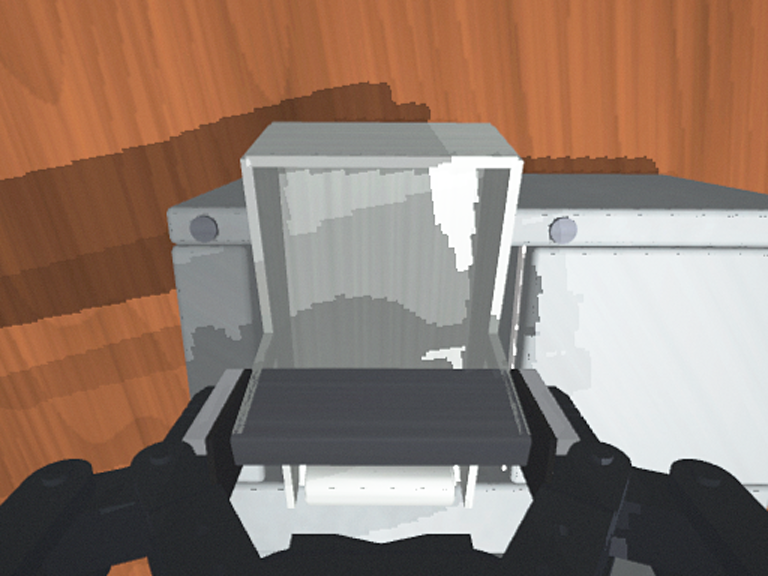

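View pics/s28b.png

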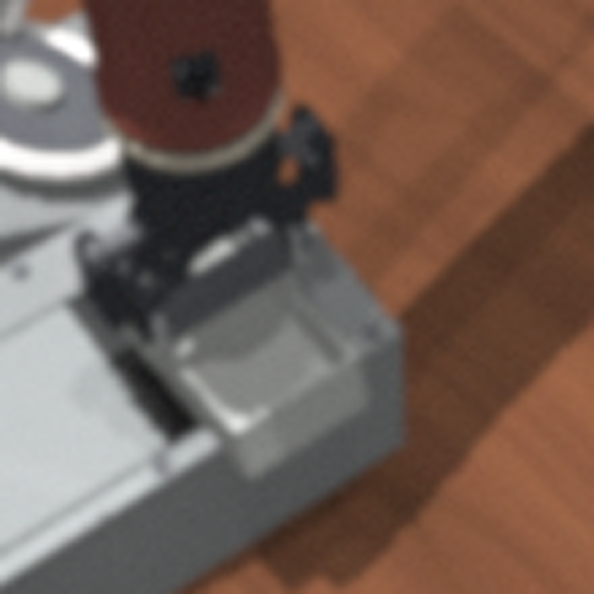

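>>> send_rows --rows '[[[0,0.5,-1.2,0],[0,1,-2.4,0],[0,2,-4,0],[0,2.5,-5.5,0],[0,4,-8,0]]]' --force 20

```text
t: 28.58
tcp_pos: [0.5579, -0.0497, 0.1767]
ee_rot: [-1.57, -0.0, -0.16]
contact_force: [-3.2, -1.3, 5.6]
grip_width: 0.881
```

```bash
python3 chk.py 29
```

```text
28.575 [ 0.5579 -0.0497  0.1767] [-1.5699 -0.0001 -0.1598] [-3.208  -1.3469  5.563 ] [0.259  0.6668 0.0427] 0.88078166073397
machine -6.426651333150957e-05 0.02020074273902084 0.041684016101562416 f 34.79925726097916 h 62.18401610156241
```

View pics/w29b.png

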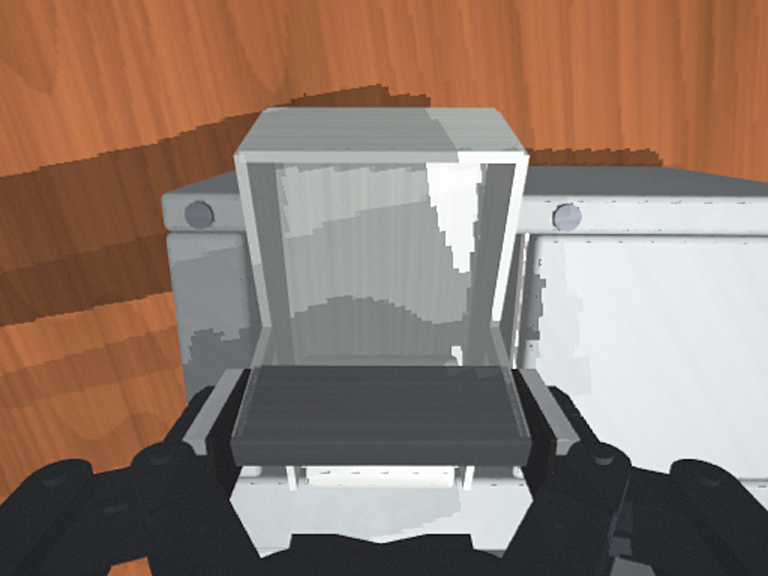

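>>> send_rows --rows '[[[0,1,-1.5,0],[0,2,-3.2,0],[0,3,-5,0],[0,4.5,-7,0],[0,6,-9,0]]]'

```text
t: 29.25
tcp_pos: [0.5564, -0.0592, 0.1703]
ee_rot: [-1.571, 0.0, -0.16]
contact_force: [-2.3, -2.4, 4.8]
grip_width: 0.876
```

```bash
python3 chk.py 30
```

```text
29.25 [ 0.5564 -0.0592  0.1703] [-1.5705  0.0001 -0.1602] [-2.3399 -2.3904  4.7899] [ 0.1028  0.483  -0.044 ] 0.8761256195229151
machine -4.1364229005288154e-05 0.010617749195155974 0.03525389358726247 f 44.38225080484403 h 55.75389358726247
```

View pics/w30b.png

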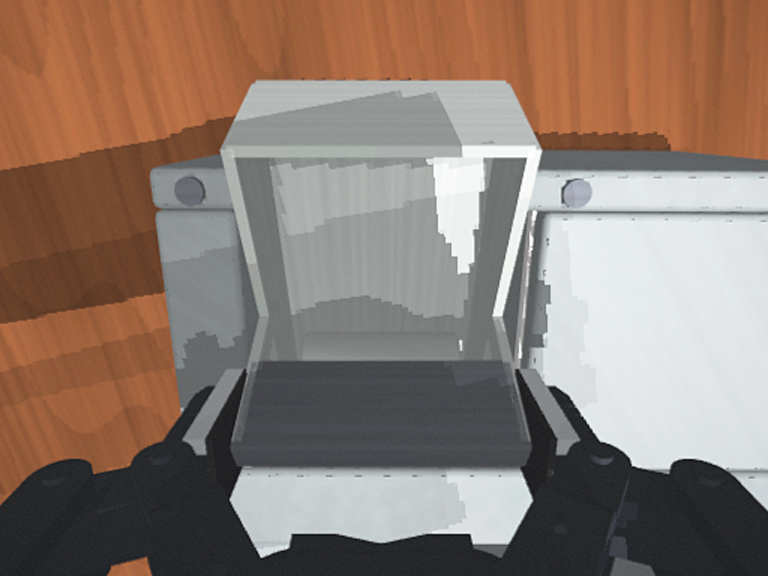

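Tilt is about 31°, rear bottom edge at v≈80, force small. I continue past 42°.

>>> send_rows --rows '[[[0,1.7,-2.2,0],[0,3.5,-4.5,0],[0,5.3,-6.6,0],[0,7.2,-8.8,0],[0,9,-10.5,0],[0,11,-12,0],[0,12.7,-13.5,0],[0,14.5,-15,0]]]'

```text
t: 30.3
tcp_pos: [0.554, -0.0744, 0.1558]
ee_rot: [-1.571, -0.0, -0.161]
contact_force: [-1.3, -2.0, 2.5]
grip_width: 0.878
```

```bash
python3 chk.py 31;python3 - <<'E'
from h import *
d=grab('scene','s31.png');cv2.imwrite('pics/s31b.png',cv2.resize(d['frame'][150:260,180:290],None,fx=5.4,fy=5.4,interpolation=cv2.INTER_CUBIC))
E
```

```text
30.3 [ 0.554  -0.0744  0.1558] [-1.5709 -0.0002 -0.1606] [-1.3166 -1.9973  2.512 ] [-0.023  -0.0489 -0.0452] 0.8779723955225301
machine 9.88097785277909e-05 -0.004724297641182651 0.02076161012879349 f 59.72429764118265 h 41.26161012879349
```

View pics/w31b.png

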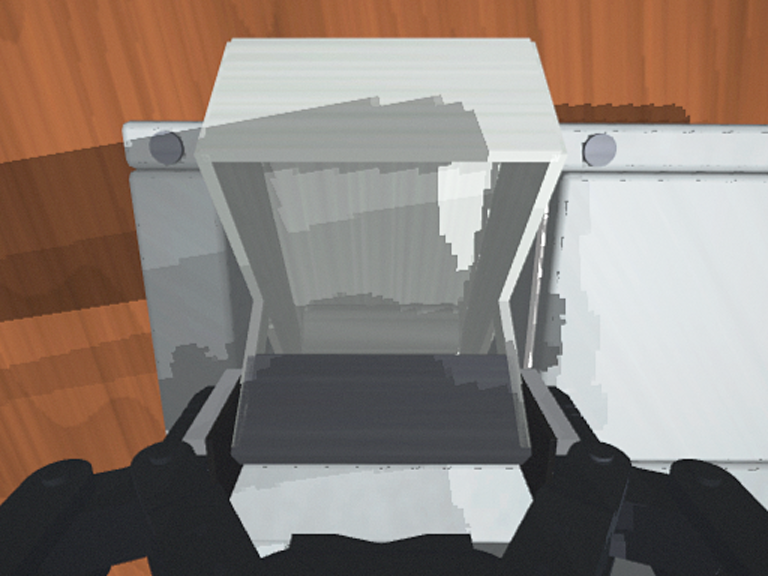

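View pics/s31b.png

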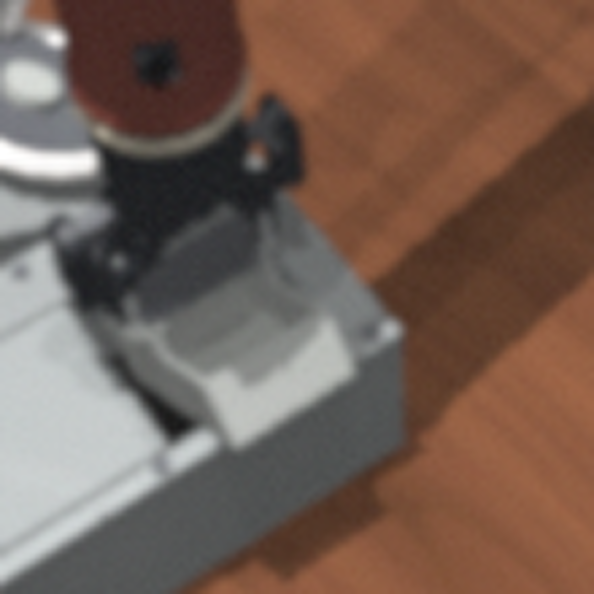

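Tilt is about 48° with the lip inside the mouth, but rollers are still in the tray at (380,330), held between lip and far wall. I hold tighter, then draw back and up along the slope to open the gap.

>>> send_rows --rows '[[[0,0,0,0],[0,-5,4,0],[0,-10,8,0],[0,-15,12,0],[0,-20,16,0],[0,-22,18,0],[0,-22,18,0],[0,-22,18,0]]]' --force 50

```text
t: 31.4
tcp_pos: [0.5568, -0.0566, 0.1777]
ee_rot: [-1.571, 0.0, -0.161]
contact_force: [0.6, 0.1, -2.9]
grip_width: 0.875
```

```bash
python3 chk.py 32;python3 - <<'E'
from h import *
d=grab('scene','s32.png');cv2.imwrite('pics/s32b.png',cv2.resize(d['frame'][150:260,180:290],None,fx=5.4,fy=5.4,interpolation=cv2.INTER_CUBIC))
E
```

```text
31.4 [ 0.5568 -0.0566  0.1777] [-1.5709  0.0002 -0.1606] [ 0.6308  0.0813 -2.8704] [-0.1357  0.0213  0.0168] 0.8747591663049299
machine -5.76030730022473e-05 0.013291523519621025 0.042692009789652235 f 41.70847648037898 h 63.19200978965223
```

View pics/w32b.png

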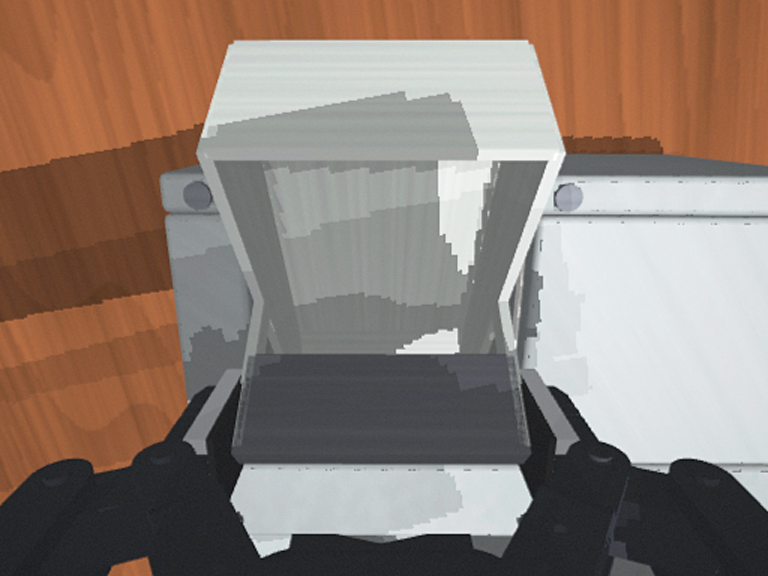

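View pics/s32b.png

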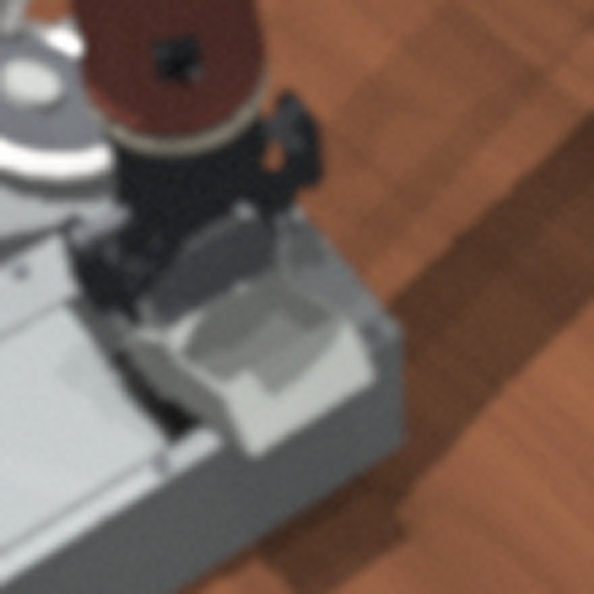

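The load dropped to 2.9 N and the tray looks empty. I lift clear and check the mouth.

>>> send_rows --rows '[[[0,-20,2,0],[0,-60,2,0],[0,-100,2,0],[0,-120,20,0],[0,-122,60,0],[-10,-122,110,0],[-20,-122,160,0],[-30,-122,200,0],[-35,-122,220,0],[-35,-122,220,0]]]'

```text
t: 32.75
tcp_pos: [0.5568, 0.1684, 0.2997]
ee_rot: [-1.57, 0.001, -0.157]
contact_force: [-0.0, 0.3, -2.6]
grip_width: 0.877
```

```bash
python3 chk.py 33;python3 - <<'E'
from h import *
d=grab('scene','s33.png');cv2.imwrite('pics/s33b.png',cv2.resize(d['frame'][110:270,150:350],None,fx=4,fy=3.7,interpolation=cv2.INTER_CUBIC))
d=grab('top','t33.png')
cv2.imwrite('pics/t33b.png',cv2.resize(d['frame'][110:220,225:345],None,fx=6,fy=5.4,interpolation=cv2.INTER_CUBIC))
E
```

```text
32.75 [0.5568 0.1684 0.2997] [-1.5702  0.0006 -0.157 ] [-0.0402  0.314  -2.5586] [-0.1235 -0.0177  0.0233] 0.8769181164666684
machine -0.03598498261493142 0.23539171625367114 0.16468944191507018 f -180.39171625367112 h 185.18944191507018
```

View pics/t33b.png

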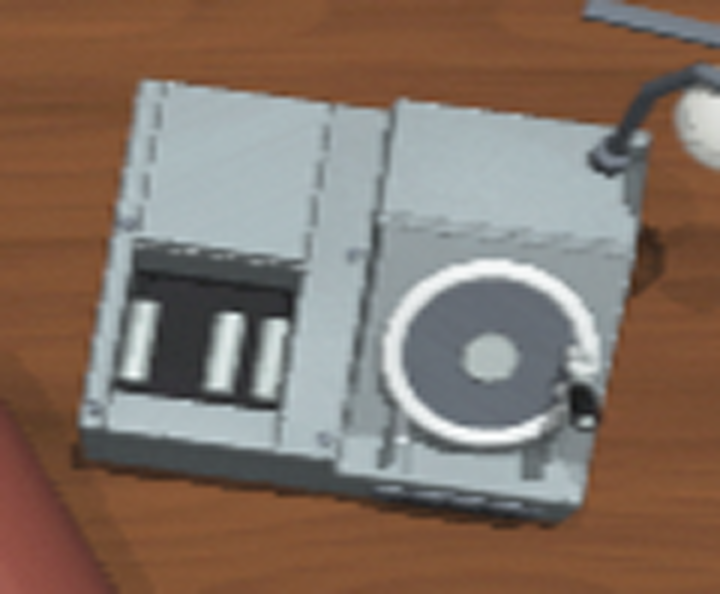

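View pics/s33b.png

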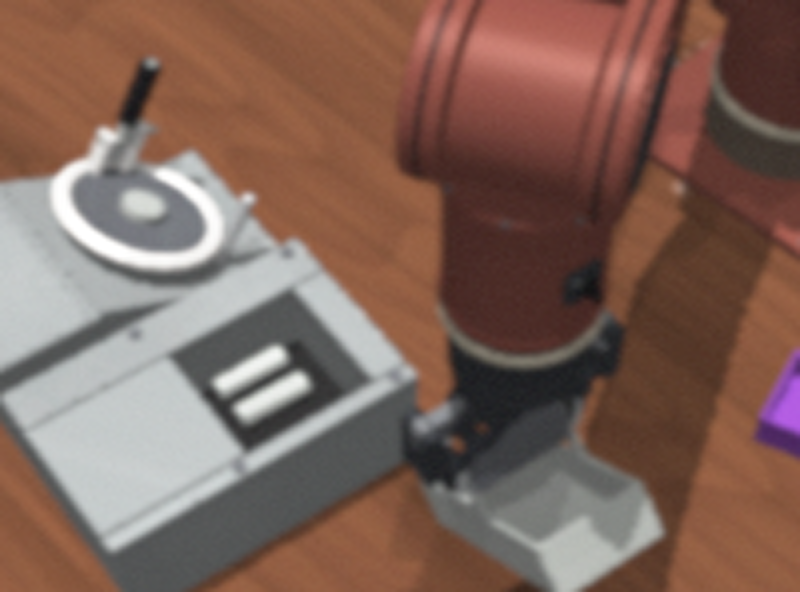

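View pics/w33b.png

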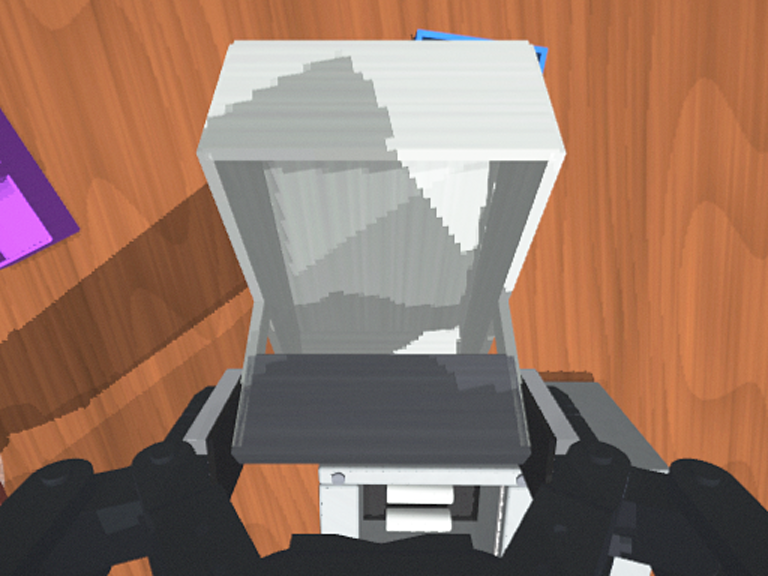

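All three rollers lie in the tub (top crop 138,340; 225,350; 270,355). The hatch is open, and the handle stands out at the wheel's right. Now I carry the scoop back to its free spot.

```bash
python3 - <<'E'
from h import *
print(row([.42,.25,.16],-9.2))
E
```

```text
[-149.7  139.6   61.8   -0.1]
```

>>> send_rows --rows '[[[-20,5,8,0],[-45,20,18,0],[-75,45,30,0],[-105,75,43,0],[-130,105,54,0],[-145,128,60,0],[-150,138,62,0],[-150,140,62,0]]]'

```text
t: 33.9
tcp_pos: [0.4199, 0.2508, 0.1599]
ee_rot: [-1.571, -0.0, -0.161]
contact_force: [0.2, 0.7, -2.7]
grip_width: 0.877
```

>>> send_rows --rows '[[[0,10,0,0],[0,20,0,0],[0,25,0,0],[0,25,0,0]]]' --force 20

```text
t: 34.4
tcp_pos: [0.4191, 0.2514, 0.1344]
ee_rot: [-1.571, 0.001, -0.16]
contact_force: [-1.1, -0.0, -2.7]
grip_width: 0.875
```

```bash
python3 chk.py 34
```

```text
34.4 [0.4191 0.2514 0.1344] [-1.5711  0.0008 -0.1604] [-1.0836 -0.0408 -2.7345] [-0.0444  0.038  -0.0431] 0.8752429980002754
machine -0.18517178269660056 0.2953341919569058 -0.0005802484225100324 f -240.33419195690584 h 19.91975157748997
```

View pics/w34b.png

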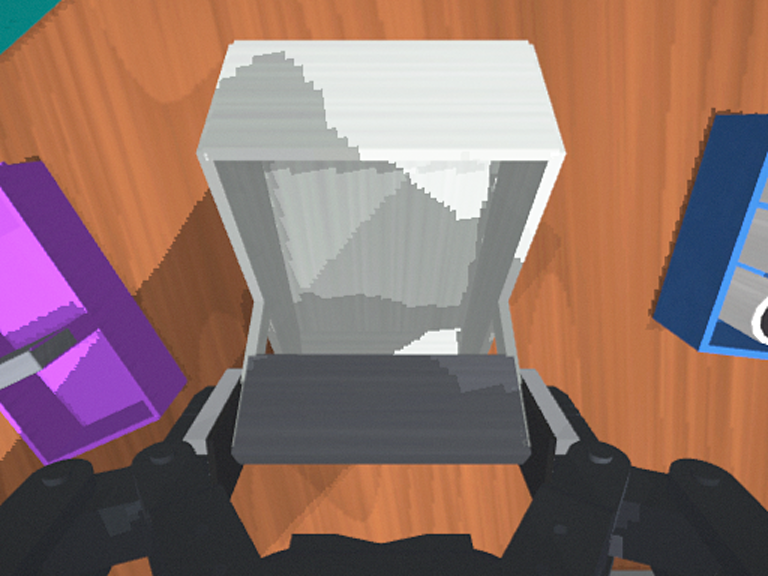

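>>> send_rows --rows '[[[0,15,0,0],[0,28,0,0],[0,38,0,0],[0,42,0,0],[0,45,0,0],[0,48,0,0]]]'

```text
t: 35.2
tcp_pos: [0.4195, 0.2517, 0.0869]
ee_rot: [-1.57, -0.0, -0.16]
contact_force: [0.5, 0.0, -3.5]
grip_width: 0.879
```

>>> send_rows --rows '[[[0,3,0,0],[0,6,0,0],[0,9,0,0]]]'

```text
t: 35.58
tcp_pos: [0.4211, 0.2558, 0.0817]
ee_rot: [-1.565, -0.004, -0.159]
contact_force: [-9.6, 7.9, 42.9]
grip_width: 0.873
```

Contact came with the front edge right under the grip, so it did not turn. I lift, shift 70 mm towards the machine for room, then roll it back in an arc over its front edge.

>>> send_rows --rows '[[[0,-10,0,0],[5,-15,-20,0],[12,-15,-45,0],[20,-15,-68,0],[20,-15,-70,0],[20,-8,-70,0],[20,-5,-70,0],[20,-5,-70,0]]]'

```text
t: 36.58
tcp_pos: [0.4279, 0.1804, 0.0831]
ee_rot: [-1.57, -0.0, -0.159]
contact_force: [-0.8, -0.2, 3.8]
grip_width: 0.877
```

>>> send_rows --rows '[[[0,1,3,0],[0,1.5,7,0],[0,2,11,0],[0,2.5,15,0],[0,3,20,0]]]'

```text
t: 37.2
tcp_pos: [0.4311, 0.1992, 0.0798]
ee_rot: [-1.571, -0.0, -0.161]
contact_force: [-0.6, -2.2, 2.5]
grip_width: 0.878
```

```bash
python3 chk.py 35
```

```text
37.2 [0.4311 0.1992 0.0798] [-1.571  -0.     -0.1605] [-0.5621 -2.2063  2.4782] [-1.0657  0.0665 -0.0028] 0.8776929786300909
machine -0.1649645810322363 0.24563755774962215 -0.055244768084582785 f -190.63755774962215 h -34.74476808458279
```

View pics/w35b.png

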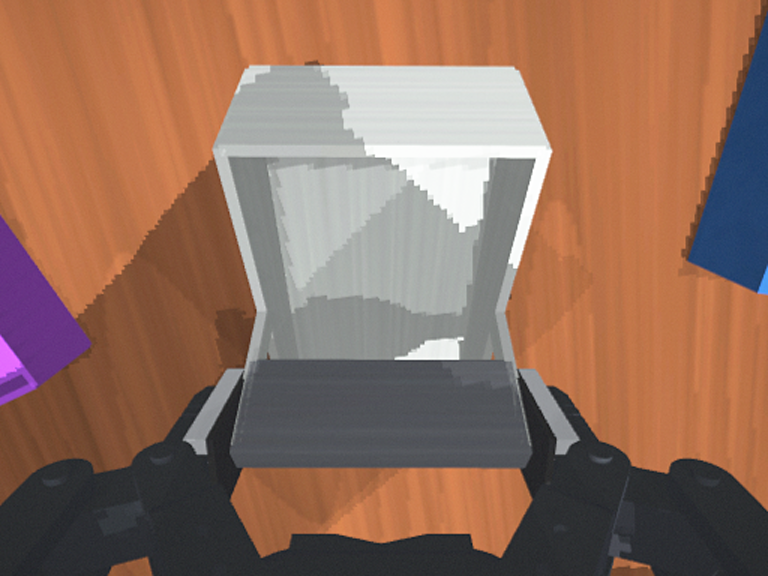

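It is rolling back (about 37° now). I continue the arc.

>>> send_rows --rows '[[[0,1,6,0],[0,2.5,12,0],[0,5,20,0],[0,8.5,28,0],[0,13,36,0],[0,17.5,44,0]]]'

```text
t: 38.0
tcp_pos: [0.438, 0.243, 0.0619]
ee_rot: [-1.571, 0.0, -0.16]
contact_force: [0.8, -1.4, 2.1]
grip_width: 0.877
```

```bash
python3 chk.py 36
```

```text
38.0 [0.438  0.243  0.0619] [-1.5708  0.0003 -0.1603] [ 0.785  -1.3646  2.1167] [-0.7617 -0.1538  0.0801] 0.8765961693654541
machine -0.1651542702575018 0.29006903942623774 -0.0731058154082592 f -235.06903942623774 h -52.60581540825919
```

View pics/w36b.png

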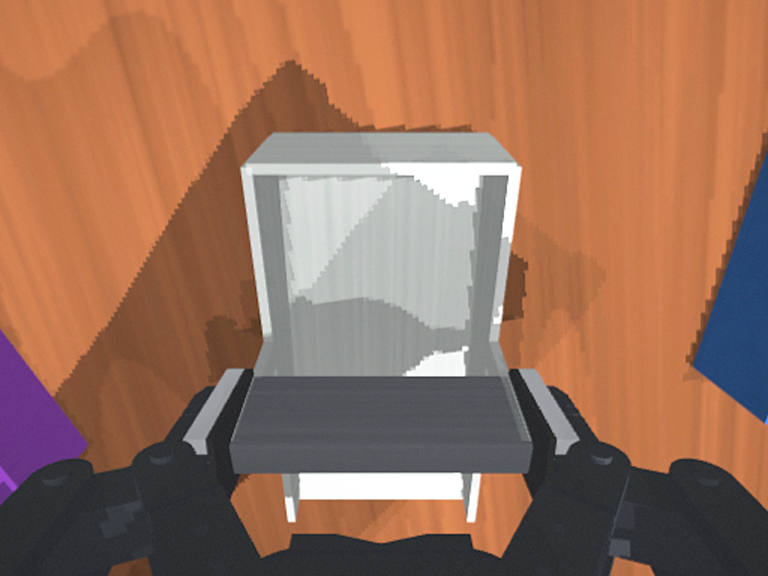

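>>> send_rows --rows '[[[0,3.5,5,0],[0,7,9,0],[0,10,13,0],[0,12,15,0],[0,12,15,0]]]'

```text
t: 38.67
tcp_pos: [0.4403, 0.2573, 0.0501]
ee_rot: [-1.571, 0.0, -0.16]
contact_force: [-0.6, -1.3, 0.1]
grip_width: 0.874
```

```bash
python3 chk.py 37
```

```text
38.675 [0.4403 0.2573 0.0501] [-1.5708  0.0004 -0.1603] [-0.5743 -1.309   0.1496] [-0.5979  0.2234 -0.0524] 0.8736350849175245
machine -0.16519865345367352 0.3045402494640935 -0.08488277092814502 f -249.54024946409345 h -64.38277092814502
```

View pics/w37b.png

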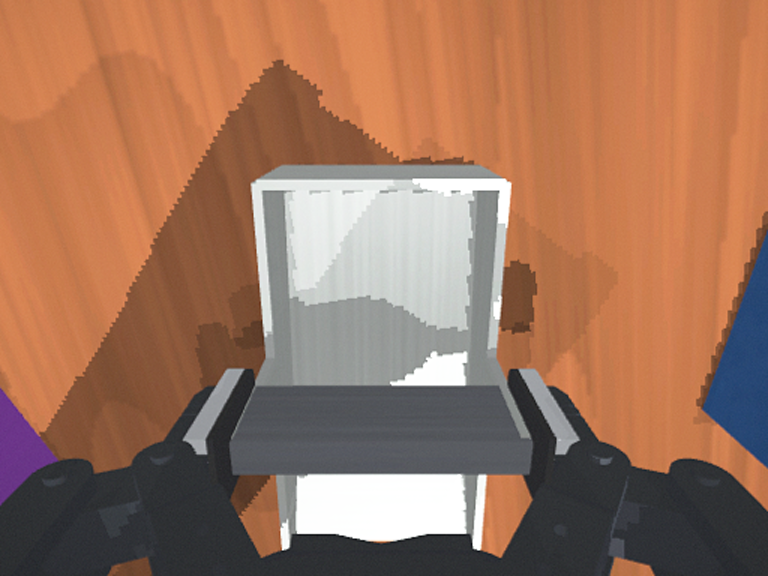

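Level within about a degree. I press down a touch, then release and lift.

>>> send_rows --rows '[[[0,2,0,0],[0,2,0,0]]]'

```text
t: 38.98
tcp_pos: [0.4406, 0.2583, 0.0489]
ee_rot: [-1.569, -0.001, -0.16]
contact_force: [-2.0, 2.0, 5.1]
grip_width: 0.873
```

>>> send_rows --rows '[[[0,0,0,0],[0,0,0,0],[0,0,0,0],[0,0,0,0]]]' --jaw 100

```text
t: 39.48
tcp_pos: [0.4405, 0.2572, 0.0483]
ee_rot: [-1.571, 0.0, -0.161]
contact_force: [-0.1, -0.8, 0.3]
grip_width: 1.005
```

>>> send_rows --rows '[[[0,-15,0,0],[0,-50,0,0],[0,-100,0,0],[0,-150,0,0],[0,-200,0,0],[0,-220,0,0],[0,-220,0,0],[0,-220,0,0]]]'

```text
t: 40.48
tcp_pos: [0.44, 0.257, 0.2677]
ee_rot: [-1.571, 0.001, -0.16]
contact_force: [0.4, -0.0, 0.2]
grip_width: 1.002
```

```bash
python3 chk.py 38; python3 - <<'E'
from h import *
d=grab('scene','s38.png');cv2.imwrite('pics/s38b.png',cv2.resize(d['frame'][100:370,80:440],None,fx=2.2,fy=2.2,interpolation=cv2.INTER_CUBIC))
d=grab('top','t38.png')
cv2.imwrite('pics/t38b.png',cv2.resize(d['frame'][90:290,100:400],None,fx=2.6,fy=2.6,interpolation=cv2.INTER_CUBIC))
E
```

```text
40.475 [0.44   0.257  0.2677] [-1.5714  0.0006 -0.1603] [ 0.3797 -0.0122  0.2054] [-0.0175  0.0199  0.041 ] 1.0017861682680271
machine -0.16542472578227893 0.30419961422059266 0.13271949110416636 f -249.1996142205926 h 153.21949110416637
```

View pics/w38b.png

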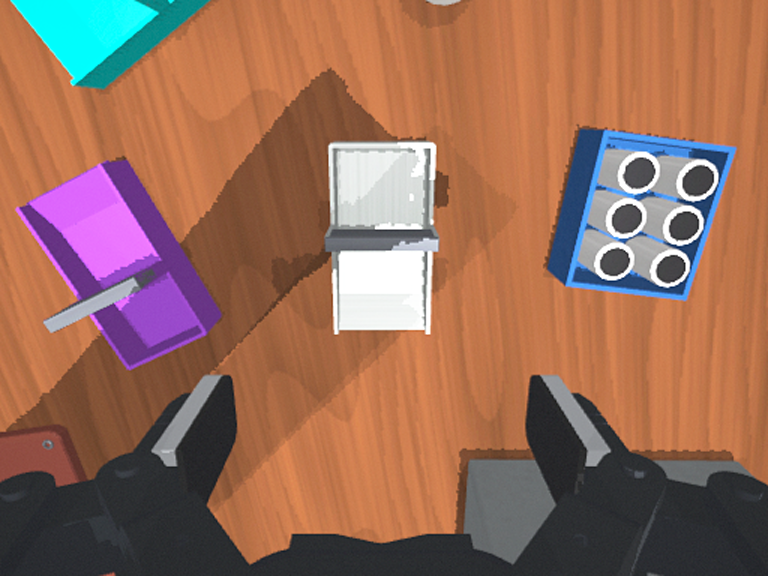

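View pics/s38b.png

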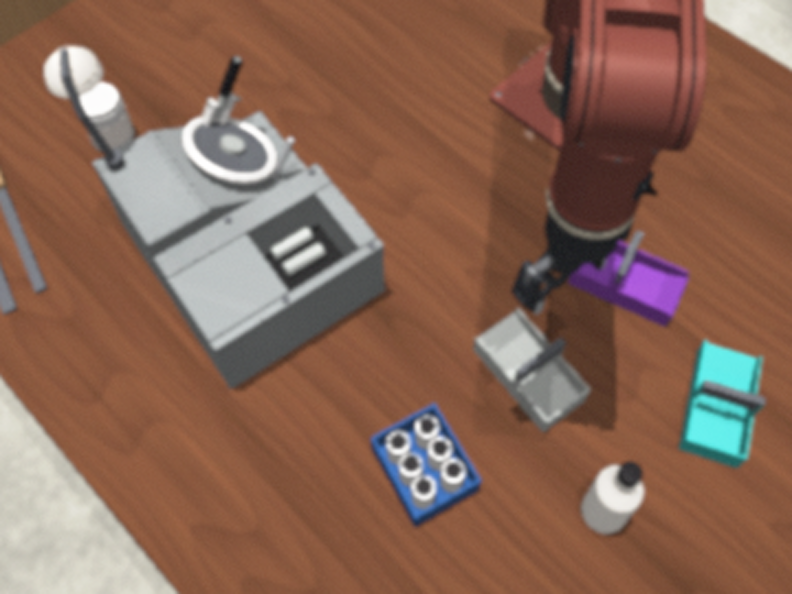

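View pics/t38b.png

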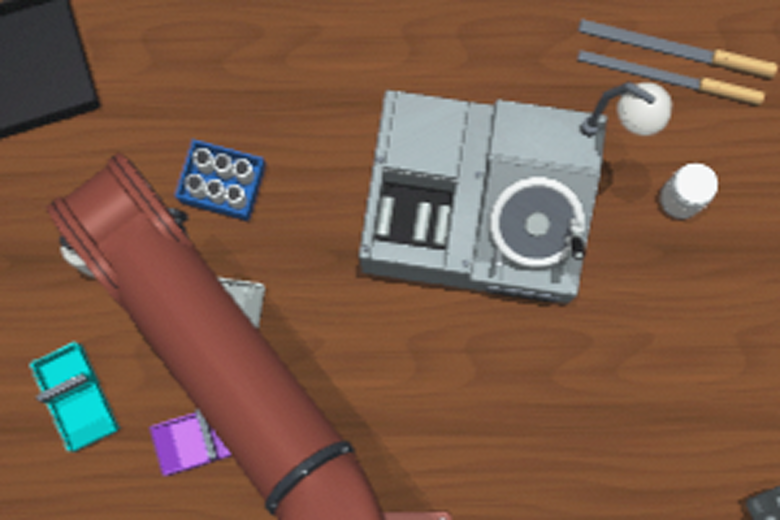

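The scoop stands upright and free, three rollers lie in the tub, the hatch is open, the handle is out, and bin, bottle and tin look unmoved. I hand in.

```bash
python3 -c "
from cell import r
print(r.state()['t'],r.hand_in())"
```

```text
the job is handed in; nothing more can be done
40.625 None
```

I did the whole task and handed the job in at 40.6 s of the 72 s allowed; it gives no verdict, so success rests on my own checks.

**What I did**
- **Crank:** I swung the handle out in two goes, because it slipped from the pads at about 0.8 rad on the first. When I opened the jaws it stayed out on its own, lined up with the wheel's axis.
- **Hatch:** I cranked the wheel clockwise until it met the end stop, where the force rose and the white hatch had gone from view.
- **Pour:** I carried the scoop by the ends of its grip plate, so it could pivot between the pads. I tipped it over the mouth's left rim to about 47°, with the lip inside the mouth.
- **Scoop:** I rolled it back upright over its front edge on the bench, let go and lifted clear.

**Last checks**
- The last top view shows three rollers in the tub, the hatch fully back and the handle standing out.
- The scoop stands upright and empty, about 25 mm from where it started, with the gripper about 0.2 m above it.
- The bin, bottle and tin look unmoved by eye; I did not measure them.
- The force reading on the free gripper was near zero.

**What went wrong on the way**
- The lip caught the far rim once, at 46 N by the wrist reading.
- The scoop's front edge pressed on the bench once, at 43 N. In both cases it was the scoop touching, not the gripper body, and I backed off at once.
- The rollers hung up between the lip and the far wall until I drew the scoop back.

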